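# Put the stacked hole saws back in their case

### The job

Take the stack of hole saws apart and put all four saws back in the open case, each standing teeth down at the bottom of the pocket made for its size. Set them down rather than dropping them, let none topple, and leave the paste tin and the tube offcut where they stand.

Things in the scene. Friction and masses are not known exactly. Their poses are not given: they have to be found in the camera images.
- saw25: Hole saw, the smallest of four: a steel cup 25 mm in diameter and 48 mm tall overall, closed dark back plate with a threaded hole on top, toothed open end down. Handle it as a plain upright cylinder (its walls are straight and its back is flat). Origin: centre of the toothed underside; z up along its axis. Weighs 0.04 to 0.25 kg. Starts on top of the stack of three, on the 40 mm saw.
- saw40: Hole saw, the second smallest of four: a steel cup 40 mm in diameter and 48 mm tall overall, closed dark back plate with a threaded hole on top, toothed open end down. Handle it as a plain upright cylinder (its walls are straight and its back is flat). Origin: centre of the toothed underside; z up along its axis. Weighs 0.04 to 0.25 kg. Starts as the middle of the stack of three, on the back plate of the bottom saw.
- saw54: Hole saw, the second largest of four: a steel cup 54 mm in diameter and 48 mm tall overall, closed dark back plate with a threaded hole on top, toothed open end down. Handle it as a plain upright cylinder (its walls are straight and its back is flat). Origin: centre of the toothed underside; z up along its axis. Weighs 0.04 to 0.25 kg. Stands on the bench, alone or as the bottom of the stack of three.
- saw68: Hole saw, the largest of four: a steel cup 68 mm in diameter and 48 mm tall overall, closed dark back plate with a threaded hole on top, toothed open end down. Handle it as a plain upright cylinder (its walls are straight and its back is flat). Origin: centre of the toothed underside; z up along its axis. Weighs 0.04 to 0.25 kg. Stands on the bench, alone or as the bottom of the stack of three.
- pocket25: Fixed black foam insert, 94 x 94 mm, 15 mm high, in the open case; a round pocket 37 mm across, 10 mm deep (grey floor) in its middle, for the 25 mm saw. Origin: centre of its underside, 3 mm above the bench; pocket floor 5 mm above the origin; z up. The four lie in a square, centres 96 mm apart, in changing order, flush with the case's rim; arbor strip and open lid beyond them (+x) are under 32 mm high.
- pocket40: Fixed black foam insert, 94 x 94 mm, 15 mm high, in the open case; a round pocket 52 mm across, 10 mm deep (grey floor) in its middle, for the 40 mm saw. Origin: centre of its underside, 3 mm above the bench; pocket floor 5 mm above the origin; z up. The four lie in a square, centres 96 mm apart, in changing order, flush with the case's rim; arbor strip and open lid beyond them (+x) are under 32 mm high.
- pocket54: Fixed black foam insert, 94 x 94 mm, 15 mm high, in the open case; a round pocket 66 mm across, 10 mm deep (grey floor) in its middle, for the 54 mm saw. Origin: centre of its underside, 3 mm above the bench; pocket floor 5 mm above the origin; z up. The four lie in a square, centres 96 mm apart, in changing order, flush with the case's rim; arbor strip and open lid beyond them (+x) are under 32 mm high.
- pocket68: Fixed black foam insert, 94 x 94 mm, 15 mm high, in the open case; a round pocket 80 mm across, 10 mm deep (grey floor) in its middle, for the 68 mm saw. Origin: centre of its underside, 3 mm above the bench; pocket floor 5 mm above the origin; z up. The four lie in a square, centres 96 mm apart, in changing order, flush with the case's rim; arbor strip and open lid beyond them (+x) are under 32 mm high.
- tin: Bystander: a closed round tin of cutting paste, 72 mm in diameter, 55 mm tall, standing on the bench right of the case. Origin: centre of its underside. To be left alone.
- tube: Bystander: a short offcut of cardboard tube, 90 mm in diameter, 60 mm tall, standing on end left of the saws. Origin: centre of its underside. To be left alone.
Not all that is in view belongs to the job. What is shaped like the pocket68 but yellow is not meant.

How it is judged:
By the outcome, as a careful person would: the job done as asked, in the order asked, and still so for the second after the job is handed in, with the robot touching nothing.
It also fails if it takes over 112 s, if anything falls off the work surface, if the arm or the gripper's body presses on something with over 40 N, if the wrist force passes 120 N, or if a joint passes its speed limit or range.

### The arm

A 7-joint arm with a two-finger parallel gripper is mounted at the origin on the work surface. World frame = base frame: x ahead of the robot, y to its left, z up, the work surface at z = 0. Lengths are in m, angles in rad, forces in N, time in s.
With the tool pointing down it reaches from about 0.4 to 0.85 m from the base axis. Payload 4.5 kg.
Tool frame: the origin (TCP) lies on the centre line of the jaws, within the pads' length; the fingertips stand 8 mm ahead of it and the grasp point (between the pads) lies 11 mm behind it; z points along the fingers, x is the direction in which the jaws open and shut, and the axes are right-handed (so a half turn about z gives the same grasp; the last joint's range is limited). The gripper opens to 88 mm and grips with 3 to 60 N. Pads are 18 mm wide; open, the fingers measure 123 mm over their backs; the gripper's body (75 mm by 187 mm) begins 45 mm behind the grasp point.
Start: joints at [-1.126, 0.689, -0.195, 1.565, 0.157, 0.902, -0.215], TCP at [0.25, 0.573, 0.247] pointing down, gripper open.
Joint ranges: [-3.01, 3.01], [-0.46, 2.08], [-1.47, 1.51], [0.13, 2.56], [-1, 4.14], [0.04, 2.09], [-2.66, 2.66]. Speed limits (rad/s): [2.57, 2.57, 3.14, 3.14, 3.14, 3.14, 3.14].

### API

Orientations are given as a unit quaternion [x, y, z, w].
In Python, from plant import get_state, snapshot, finish_job, boxes_of, pinpoint gives the robot as it stands.
- The arm moves only by the shell command python3 -m creep 'ROWS' [FORCE]. ROWS is JSON, a list of rows, each an object with "hand": the finger opening in m, from 0 to 0.0881; "slide": the shift along the tool's x, y, z in m, a list of three; "turn": the turn about the tool's z in degrees. A call has 1 to 5 rows; each row shifts and turns the commanded pose from where the row before left it, along the tool's axes as they then stand; what a row does not reach is not made up. A row lasts 1/8 s, in which the tool goes at most 62.5 mm and 10.7 degrees, less where a joint would pass 70% of its speed; a pose out of reach is approached as far as the arm can. A call is refused whole if a number of a shift passes 0.0625 or a number of a turn 10.7, either way. A call with a gripper value outside its range is refused whole. The fingers move at their own pace and stop on an object; FORCE is the grip in N (left out, the last holds). Time passes only in rows, so rows that do not move let the fingers close. It gives the time, the measured TCP pose, the force and the opening at its end, in the units of the state.
- get_state(): the state, without advancing time (a new reading comes with each control period).
- snapshot(name): name is "scene" or "top" or "wrist"; returns a dict with "frame" (420x560x3 uint8, red, green, blue), "depth" (420x560 float32, m along the optical axis (not along the pixel's ray), 0 where there is no reading), "mtx" (3x3 intrinsics, pixels), "camera_from_world" (4x4, takes a point from world to camera coordinates). Camera axes: x right, y down, z forward; pixel columns grow to the right and rows downward; lengths in m; the calibration is good to about 2 mm. A picture is of the moment at which its call begins.
- finish_job(): hands the job in, once; it reports no verdict.
Trained networks look in a picture, given as the dict that the camera call returned (one of the last four; its "shot" number tells which), for a name from the list of things; names that differ only in an ending like _2 or _b are one class to them, and where a whole thing is asked for, a point or a joint stands for the part that bears it (a point fixed in the world has none). Each returns a list of dicts, best first, with "conf" (0 to 1); they miss things now and then, are a little off and sometimes report something else, mostly with a low value. They report only what shows in the picture. A call takes as long as a camera call. They do not tell look-alikes from the thing itself.
- boxes_of(target, picture): "uv" ([column, row] in pixels, amid what is visible of it).
- pinpoint(target, picture): "uv" ([column, row] in pixels: a listed point, or the origin of a listed thing).
The state is a dict: "clock": time; "q": joint angles; "qd": joint speeds; "joint_torque": joint torques, N m; "tool_pos": TCP position; "eef_rot": TCP orientation; "contact_force": force on the tool from outside, world axes, zero at the start; "moment": the same for the moment, N m; "opening": opening from 0.0 (shut) to 1.0 (fully open).
Only numpy, scipy, OpenCV 4.12 (cv2) and the standard library are available. Lean on these libraries where they do the work, as an engineer would, in place of code of your own. Each camera call takes 0.05 s, during which the arm holds its last target.

## Working session

There is one attempt and no reset: what is moved stays moved. The work goes in short steps, Python scripts to look and compute and a shell command to move; the robot and the scene stay as the last step left them, time stands still between calls to the robot, and variables do not carry over. Pictures are saved under pics/ and viewed, and the job is handed in when it is done.

```bash
mkdir -p pics; ls; python3 - <<'E'
from plant import *
import cv2
s=get_state(); print({k:(v if not hasattr(v,'tolist') else v.tolist()) for k,v in s.items()})
for n in ("scene","top"):
    p=snapshot(n); cv2.imwrite(f"pics/{n}0.png",p["frame"][:,:,::-1]); print(n,p["mtx"],p["camera_from_world"],p["shot"])
E
```

```text
pics
{'clock': 0.0, 'q': [-1.1261720511074846, 0.6899571697848735, -0.19450465658945715, 1.5663227061423552, 0.157294684920968, 0.9024898261880195, -0.21511919725131654], 'qd': [0.0009210863301572327, -0.0017638790830449276, 0.0002949099965647264, -0.0003383563090761047, -0.0001491334574451377, 0.0013869185320311505, 9.798108445697944e-05], 'joint_torque': [0.00026140929549001157, -52.75694131851196, -1.266532614827156, -15.34289538860321, -0.052570863626897335, 0.00662365579046309, 0.00016759006939537358], 'tool_pos': [0.24940958157499876, 0.5724212278266758, 0.2459321920452026], 'eef_rot': [0.8364557023976045, 0.548033812494252, -0.0007090413564644623, 0.0005436450127721419], 'contact_force': [-0.12987177926163304, 0.4572984775575377, -1.0797138295261972], 'moment': [0.010341688889953004, -0.012608611466723213, 0.017880587604159653], 'opening': 1.0024979075704572}
scene [[432.65513723   0.         281.80543543]
 [  0.         432.65513723 208.06381355]
 [  0.           0.           1.        ]] [[ 3.33930732e-01  9.42597539e-01  3.81455309e-04 -1.99846611e-01]
 [ 5.46507390e-01 -1.93279505e-01 -8.14845204e-01 -2.68266420e-01]
 [-7.67997356e-01  2.72310323e-01 -5.79678487e-01  1.46441285e+00]
 [ 0.00000000e+00  0.00000000e+00  0.00000000e+00  1.00000000e+00]] 1
top [[441.97804519   0.         278.31994573]
 [  0.         441.97804519 200.73447618]
 [  0.           0.           1.        ]] [[-0.02196418 -0.99961321  0.0170586  -0.02109978]
 [-0.99191971  0.01965626 -0.12533526  0.58217347]
 [ 0.12495147 -0.01967365 -0.99196778  1.28597972]
 [ 0.          0.          0.          1.        ]] 2
```

View pics/scene0.png

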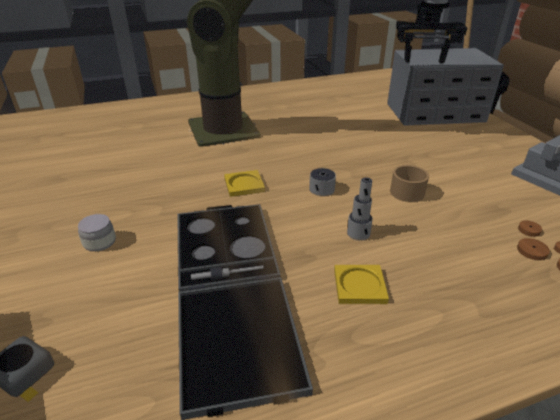

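View pics/top0.png

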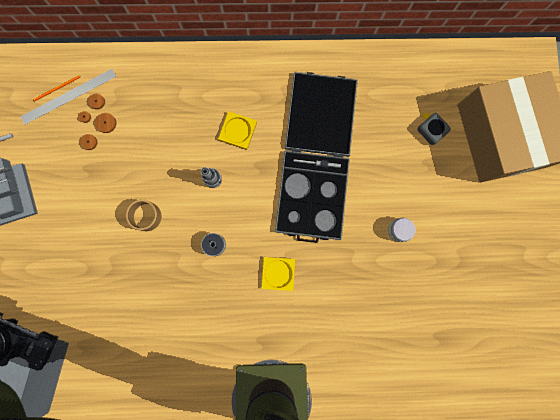

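The top view shows the stack at about (211,178), the lone saw at (213,244), and the tube at (143,214). The case pockets are at (297,185) large, (328,189), (293,216) small and (325,220). The tin is at (402,230). Next I'll measure them from depth and with the networks.

```bash
cat > h.py <<'E'
import numpy as np, cv2
from plant import *
def cloud(p):
    d=p["depth"]; K=p["mtx"]; v,u=np.mgrid[:d.shape[0],:d.shape[1]]
    c=np.stack([(u-K[0,2])/K[0,0]*d,(v-K[1,2])/K[1,1]*d,d],-1)
    T=np.linalg.inv(p["camera_from_world"]); w=c@T[:3,:3].T+T[:3,3]; w[d<=0]=np.nan
    return w
def ray(p,uv,z):
    K=p["mtx"];T=np.linalg.inv(p["camera_from_world"])
    r=T[:3,:3]@np.array([(uv[0]-K[0,2])/K[0,0],(uv[1]-K[1,2])/K[1,1],1]);o=T[:3,3]
    return o+r*(z-o[2])/r[2]
def circ(xy,r=None):
    from scipy.optimize import least_squares
    c0=np.r_[(xy.max(0)+xy.min(0))/2]
    if r: s=least_squares(lambda c:np.hypot(*(xy-c).T)-r,c0,loss='soft_l1',f_scale=.001); return s.x
    s=least_squares(lambda c:np.hypot(*(xy-c[:2]).T)-c[2],np.r_[c0,.03],loss='soft_l1',f_scale=.001); return s.x
E
python3 - <<'E'
from h import *
np.set_printoptions(precision=4,suppress=True)
zs={'saw25':.096,'saw40':.048,'saw54':0,'saw68':0,'pocket25':.003,'pocket40':.003,'pocket54':.003,'pocket68':.003,'tin':0,'tube':0}
for n in ("top","scene"):
    p=snapshot(n)
    w=cloud(p)
    for t in zs:
        for r in pinpoint(t,p)[:3]:
            print(n,t,round(r["conf"],2),np.array(r["uv"]).round(1),ray(p,r["uv"],zs[t])[:2])
    # height bands
    if n=="top":
        for (nm,cx,cy) in (("stack",(211,178),35),("lone",(213,244),25),("tin",(402,230),25),("tube",(143,214),30)):
            u,v=cx;s=cy
            q=w[v-s:v+s,u-s:u+s].reshape(-1,3); q=q[q[:,2]>.01]
            for lo in np.arange(0.01,.17,.01):
                m=q[(q[:,2]>=lo)&(q[:,2]<lo+.01)]
                if len(m)>3: print(nm,lo.round(2),len(m),m.min(0),m.max(0),np.median(m,0))
E
```

```text
top saw25 0.86 [214.  242.6] [0.4589 0.1517]
top saw25 0.67 [207.5 176.1] [0.6494 0.1696]
top saw25 0.47 [207.4 175.1] [0.6523 0.1699]
top saw40 0.86 [214.  242.6] [0.4605 0.1578]
top saw40 0.67 [207.5 176.1] [0.6584 0.1764]
top saw40 0.47 [207.4 175.1] [0.6614 0.1767]
top saw54 0.86 [214.  242.6] [0.4622 0.1639]
top saw54 0.67 [207.5 176.1] [0.6673 0.1832]
top saw54 0.47 [207.4 175.1] [0.6704 0.1835]
top saw68 0.86 [214.  242.6] [0.4622 0.1639]
top saw68 0.67 [207.5 176.1] [0.6673 0.1832]
top saw68 0.47 [207.4 175.1] [0.6704 0.1835]
top pocket25 0.96 [294.6 187.3] [ 0.6266 -0.085 ]
top pocket25 0.8 [296.3 215.7] [ 0.5386 -0.0879]
top pocket25 0.79 [236.  128.4] [0.8166 0.0935]
top pocket40 0.96 [294.6 187.3] [ 0.6266 -0.085 ]
top pocket40 0.8 [296.3 215.7] [ 0.5386 -0.0879]
top pocket40 0.79 [236.  128.4] [0.8166 0.0935]
top pocket54 0.96 [294.6 187.3] [ 0.6266 -0.085 ]
top pocket54 0.8 [296.3 215.7] [ 0.5386 -0.0879]
top pocket54 0.79 [236.  128.4] [0.8166 0.0935]
top pocket68 0.96 [294.6 187.3] [ 0.6266 -0.085 ]
top pocket68 0.8 [296.3 215.7] [ 0.5386 -0.0879]
top pocket68 0.79 [2
[... 3250 characters left out ...]
25 0.9 [200.1 230.8] [ 0.5295 -0.1775]
scene pocket25 0.82 [248.7 250. ] [ 0.6326 -0.0894]
scene pocket25 0.79 [243.3 184.1] [ 0.3663 -0.0286]
scene pocket40 0.9 [200.1 230.8] [ 0.5295 -0.1775]
scene pocket40 0.82 [248.7 250. ] [ 0.6326 -0.0894]
scene pocket40 0.79 [243.3 184.1] [ 0.3663 -0.0286]
scene pocket54 0.9 [200.1 230.8] [ 0.5295 -0.1775]
scene pocket54 0.82 [248.7 250. ] [ 0.6326 -0.0894]
scene pocket54 0.79 [243.3 184.1] [ 0.3663 -0.0286]
scene pocket68 0.9 [200.1 230.8] [ 0.5295 -0.1775]
scene pocket68 0.82 [248.7 250. ] [ 0.6326 -0.0894]
scene pocket68 0.79 [243.3 184.1] [ 0.3663 -0.0286]
scene tin 0.69 [ 98.5 240. ] [ 0.4819 -0.4014]
scene tube 0.55 [404.2 194.2] [0.5509 0.3587]
```

```bash
python3 - <<'E'
from h import *
np.set_printoptions(precision=4,suppress=True)
for n in ("top","scene"):
    p=snapshot(n); w=cloud(p); g=cv2.cvtColor(p["frame"],cv2.COLOR_RGB2GRAY)
    # pockets
    x0,x1,y0,y1=(268,355,150,245) if n=="top" else (170,285,200,285)
    c=g[y0:y1,x0:x1]; _,b=cv2.threshold(c,0,255,cv2.THRESH_OTSU)
    th=70; b=(c>th).astype(np.uint8)
    k,lab,st,ce=cv2.connectedComponentsWithStats(b)
    for i in range(1,k):
        if 20<st[i,4]<1500:
            A=[ray(p,(u+x0,v+y0),.008) for v,u in zip(*np.where(lab==i))]; A=np.array(A)
            print(n,"comp",st[i],ce[i]+[x0,y0],"ctr",ray(p,ce[i]+[x0,y0],.008)[:2],"diam",2*np.sqrt(len(A)*1.0/np.pi), (np.ptp(A[:,0]),np.ptp(A[:,1])))
    for nm,z,r,c0 in (("25",.144,.0125,(.655,.170)),("40",.096,.02,(.654,.167)),("54",.048,.027,(.657,.164)),("68",.048,.034,(.457,.1625)),("tin",.055,.036,(.488,-.4)),("tube",.06,.045,(.546,.366))):
        m=(abs(w[...,2]-z)<.006)&(np.hypot(w[...,0]-c0[0],w[...,1]-c0[1])<r+.008)
        q=w[m][:,:2]; hull=cv2.convexHull(q.astype(np.float32))[:,0]
        cc,rr=cv2.minEnclosingCircle(q.astype(np.float32))
        print(n,nm,len(q),"mean",q.mean(0),"enc",np.array(cc),rr,"hullfit",circ(hull,r))
    cv2.imwrite(f"pics/{n}_crop.png",cv2.resize(p["frame"][140:290,180:360] if n=="top" else p["frame"][150:300,170:390],None,fx=3.6,fy=3.6,interpolation=cv2.INTER_CUBIC)[:,:,::-1])
E
```

```text
top comp [25  9 28  7 76] [308.0395 161.5132] ctr [ 0.7058 -0.1286] diam 9.83698151873187 (np.float64(0.020287252866096117), np.float64(0.08363307551291495))
top comp [59 13 14  4 46] [333.6957 164.4565] ctr [ 0.6951 -0.2078] diam 7.653039857325812 (np.float64(0.010200588962292034), np.float64(0.040358115606883654))
top comp [ 17  23  25  25 474] [296.7152 185.5105] ctr [ 0.6313 -0.0914] diam 24.566553364370574 (np.float64(0.0749891275659672), np.float64(0.0741615336834851))
top comp [ 53  32  16  15 188] [327.8298 189.1489] ctr [ 0.6181 -0.1868] diam 15.471555655790098 (np.float64(0.04399112494372337), np.float64(0.04653028676445328))
top comp [20 61 12 12 98] [293.3265 216.3367] ctr [ 0.5364 -0.0785] diam 11.170383851240114 (np.float64(0.03367845166704064), np.float64(0.03378173836927618))
top comp [ 47  60  21  21 333] [324.6727 220.3033] ctr [ 0.5223 -0.1737] diam 20.590987552733093 (np.float64(0.0613791840848667), np.float64(0.06169922153916163))
top 25 64 mean [0.6548 0.1694] enc [0.6552 0.1698] 0.012555048801004887 hullfit [0.6554 0.1698]
top 40 75 mean [0.6508 0.1619] enc [0.
[... 1341 characters left out ...]
0.2046] diam 11.170383851240114 (np.float64(0.01797641432946373), np.float64(0.039296882706124525))
scene 25 75 mean [0.6579 0.1689] enc [0.6566 0.1713] 0.013638201169669628 hullfit [0.6558 0.17  ]
scene 40 130 mean [0.6618 0.1629] enc [0.6558 0.1678] 0.020724469795823097 hullfit [0.6559 0.1674]
scene 54 182 mean [0.6685 0.1593] enc [0.6591 0.1664] 0.027907932177186012 hullfit [0.6585 0.166 ]
scene 68 306 mean [0.4605 0.1606] enc [0.4564 0.1616] 0.03586322441697121 hullfit [0.4577 0.162 ]
scene tin 461 mean [ 0.4916 -0.4001] enc [ 0.4886 -0.3989] 0.034758176654577255 hullfit [ 0.4874 -0.4023]
scene tube 214 mean [0.5498 0.3681] enc [0.5459 0.3685] 0.047510094940662384 hullfit [0.5472 0.3682]
```

View pics/top_crop.png

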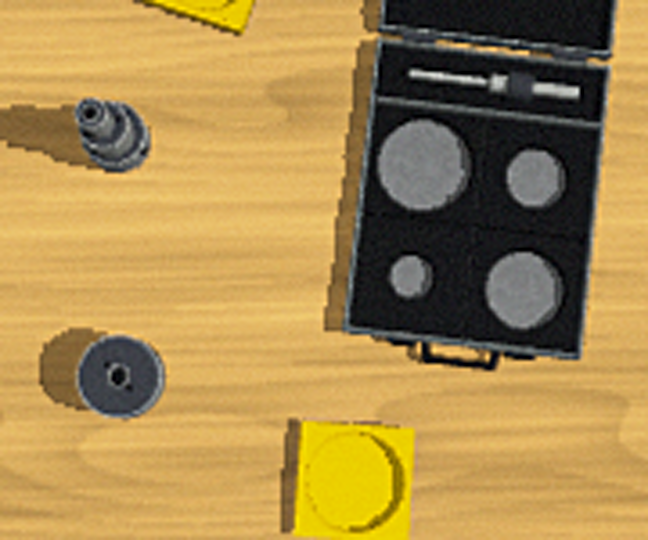

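View pics/scene_crop.png

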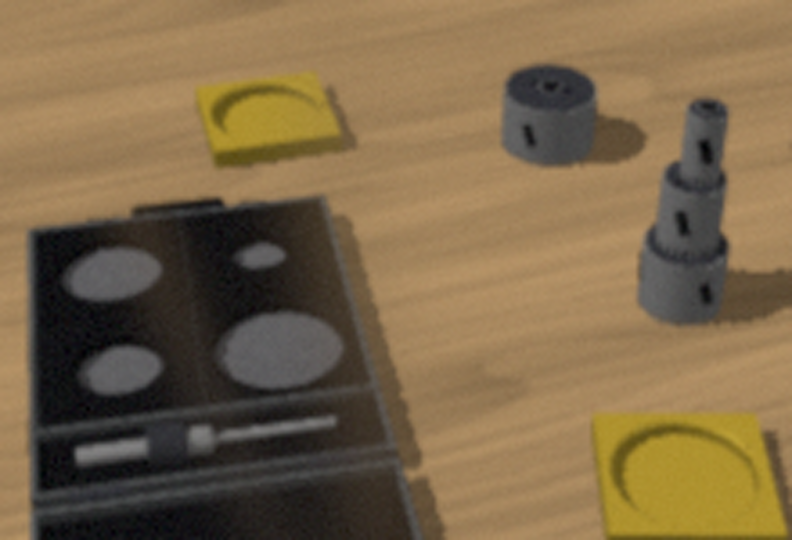

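The big lone saw is saw68 at (.4566,.162), and the stack is 54/40/25 near (.656,.168). The black-case pockets fit a 96 mm square whose yaw matches a jaw axis of about 82°. The yellow look-alikes are outside the case. I'll turn to jaw yaw 82° first.

```bash
cat >> h.py <<'E'
from scipy.spatial.transform import Rotation as Ro
def to(target,s=None):
    s=s or get_state(); R=Ro.from_quat(s["eef_rot"]).as_matrix()
    d=np.array(target)-s["tool_pos"]; 
    print("tool",np.round(s["tool_pos"],4),"yaw",round(np.degrees(np.arctan2(R[1,0],R[0,0])),2),"F",np.round(s["contact_force"],1),"open",round(s["opening"]*88,1),"t",round(s["clock"],2),"zax",np.round(R[:,2],3))
    print("slide mm",np.round(1000*R.T@d,1))
E
python3 -m creep '[{"hand":0.088,"slide":[0,0,0],"turn":-7.8},{"hand":0.088,"slide":[0,0,0],"turn":-7.8}]' 25
python3 -c "
from h import *
to((.655,.1695,.247))"
```

```text
clock: 1.55
tool_pos: [0.2496, 0.5731, 0.2467]
eef_rot: [0.753, 0.658, 0.0, 0.0]
contact_force: [-0.3, 0.0, -0.4]
opening: 0.999
tool [0.2496 0.5731 0.2467] yaw 82.32 F [-0.3  0.  -0.4] open 87.9 t 1.55 zax [ 0.  0. -1.]
slide mm [-3.458e+02  4.557e+02 -2.000e-01]
```

```bash
python3 -m creep '[{"hand":0.088,"slide":[-0.0346,0.0456,0],"turn":0},{"hand":0.088,"slide":[-0.0346,0.0456,0],"turn":0},{"hand":0.088,"slide":[-0.0346,0.0456,0],"turn":0},{"hand":0.088,"slide":[-0.0346,0.0456,0],"turn":0},{"hand":0.088,"slide":[-0.0346,0.0456,0],"turn":0}]'
python3 -m creep '[{"hand":0.088,"slide":[-0.0346,0.0456,0],"turn":0},{"hand":0.088,"slide":[-0.0346,0.0456,0],"turn":0},{"hand":0.088,"slide":[-0.0346,0.0456,0],"turn":0},{"hand":0.088,"slide":[-0.0346,0.0456,0],"turn":0},{"hand":0.088,"slide":[0,0,0],"turn":0}]'
python3 - <<'E'
from h import *
to((.655,.1695,.247))
p=snapshot("wrist"); cv2.imwrite("pics/w1.png",p["frame"][:,:,::-1]); w=cloud(p)
m=(abs(w[...,2]-.144)<.008); q=w[m][:,:2]; print(len(q), q.mean(0),cv2.minEnclosingCircle(q.astype(np.float32)))
m=(abs(w[...,2]-.096)<.008); q=w[m][:,:2]; print(len(q), q.mean(0),cv2.minEnclosingCircle(q.astype(np.float32)))
E
```

```text
clock: 2.17
tool_pos: [0.4528, 0.3689, 0.2469]
eef_rot: [0.754, 0.656, 0.0, -0.0]
contact_force: [1.4, 1.8, -0.4]
opening: 0.993
clock: 2.8
tool_pos: [0.617, 0.2012, 0.2461]
eef_rot: [0.758, 0.653, -0.0, 0.002]
contact_force: [0.2, 0.5, 0.1]
opening: 1.0
tool [0.617  0.2012 0.2461] yaw 81.48 F [0.2 0.5 0.1] open 88.0 t 2.8 zax [ 0.002 -0.004 -1.   ]
slide mm [-25.8  42.3  -0.6]
774 [0.65342608 0.17277649] ((0.6551830172538757, 0.1723705381155014), 0.013058626092970371)
694 [0.64657318 0.17019199] ((0.6545122265815735, 0.16923294961452484), 0.020463738590478897)
```

View pics/w1.png

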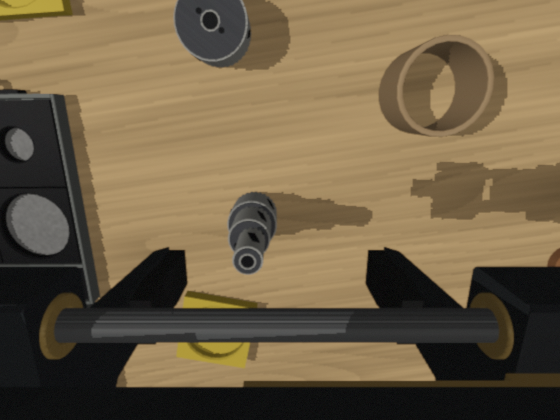

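The wrist view shows the saw25 top at (248,261), with the stack upright below it. It agrees with the top camera to within 2.5 mm. I'll move above it and descend.

```bash
python3 -m creep '[{"hand":0.06,"slide":[-0.0245,0.0423,0],"turn":0},{"hand":0.06,"slide":[0,0,0.04],"turn":0},{"hand":0.06,"slide":[0,0,0.03],"turn":0},{"hand":0.06,"slide":[0,0,0],"turn":0}]'
python3 - <<'E'
from h import *
to((.655,.171,.119))
p=snapshot("wrist"); cv2.imwrite("pics/w2.png",p["frame"][:,:,::-1]); w=cloud(p)
m=(abs(w[...,2]-.144)<.006); q=w[m][:,:2]; print(len(q), q.mean(0),cv2.minEnclosingCircle(q.astype(np.float32)))
E
```

```text
clock: 3.35
tool_pos: [0.6488, 0.1792, 0.1745]
eef_rot: [0.753, 0.658, -0.002, -0.002]
contact_force: [-0.1, 0.3, -0.3]
opening: 0.679
tool [0.6488 0.1792 0.1745] yaw 82.23 F [-0.1  0.3 -0.3] open 59.8 t 3.35 zax [-0.006 -0.001 -1.   ]
slide mm [-7.2  7.5 55.5]
1520 [0.65365808 0.1723602 ] ((0.6551064848899841, 0.1720680594444275), 0.013026262633502483)
```

View pics/w2.png

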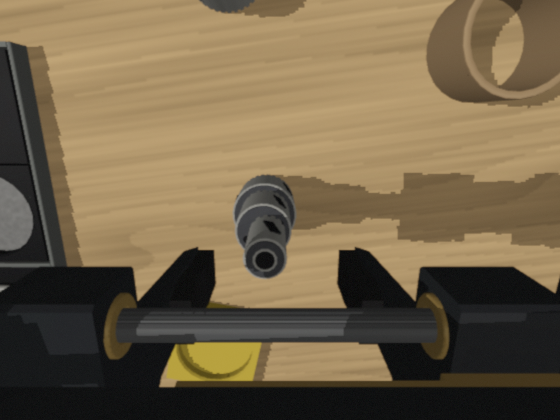

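```bash
python3 -m creep '[{"hand":0.06,"slide":[-0.007,0.007,0],"turn":0},{"hand":0.06,"slide":[0,0,0.02],"turn":0},{"hand":0.06,"slide":[0,0,0.02],"turn":0},{"hand":0.06,"slide":[0,0,0.015],"turn":0},{"hand":0.06,"slide":[0,0,0],"turn":0}]'
python3 - <<'E'
from h import *
to((.655,.171,.119))
E
```

```text
clock: 4.03
tool_pos: [0.6567, 0.1697, 0.1204]
eef_rot: [0.754, 0.657, -0.001, -0.001]
contact_force: [0.4, 0.2, -0.8]
opening: 0.681
tool [0.6567 0.1697 0.1204] yaw 82.08 F [ 0.4  0.2 -0.8] open 60.0 t 4.03 zax [-0.002 -0.001 -1.   ]
slide mm [ 1.  -1.9  1.4]
```

```bash
python3 -m creep '[{"hand":0.06,"slide":[0.001,-0.0015,0.001],"turn":0},{"hand":0.035,"slide":[0,0,0],"turn":0},{"hand":0.02,"slide":[0,0,0],"turn":0},{"hand":0.015,"slide":[0,0,0],"turn":0},{"hand":0.015,"slide":[0,0,0],"turn":0}]' 25
python3 -m creep '[{"hand":0.015,"slide":[0,0,0],"turn":0},{"hand":0.015,"slide":[0,0,0],"turn":0}]' 25
python3 -c "
from h import *
to((.655,.171,.119))"
```

```text
clock: 4.65
tool_pos: [0.6563, 0.1712, 0.1209]
eef_rot: [0.754, 0.656, 0.0, 0.0]
contact_force: [0.8, -0.1, 0.4]
opening: 0.273
clock: 4.9
tool_pos: [0.6563, 0.1712, 0.1209]
eef_rot: [0.754, 0.656, 0.0, 0.0]
contact_force: [-0.1, -0.2, 1.3]
opening: 0.276
tool [0.6563 0.1712 0.1209] yaw 82.07 F [-0.1 -0.2  1.3] open 24.3 t 4.9 zax [ 0.  0. -1.]
slide mm [-0.4 -1.3  1.9]
```

```bash
python3 -m creep '[{"hand":0.015,"slide":[0,0,-0.01],"turn":0},{"hand":0.015,"slide":[0,0,-0.02],"turn":0},{"hand":0.015,"slide":[0,0,-0.02],"turn":0},{"hand":0.015,"slide":[0,0,-0.01],"turn":0},{"hand":0.015,"slide":[0,0,0],"turn":0}]' 25
python3 - <<'E'
from h import *
to((.5358,-.0783,.18))
p=snapshot("scene"); cv2.imwrite("pics/s2.png",cv2.resize(p["frame"][100:300,170:450],None,fx=2.8,fy=2.8)[:,:,::-1])
p=snapshot("wrist"); cv2.imwrite("pics/w3.png",p["frame"][:,:,::-1]); w=cloud(p)
z=get_state()["tool_pos"][2]+.023
m=(abs(w[...,2]-z)<.008)&(np.hypot(w[...,0]-.656,w[...,1]-.171)<.02); q=w[m]; print(len(q), q.mean(0),cv2.minEnclosingCircle(q[:,:2].astype(np.float32)))
m=(abs(w[...,2]-.096)<.008); q=w[m][:,:2]; print(len(q), q.mean(0),cv2.minEnclosingCircle(q.astype(np.float32)))
E
```

```text
clock: 5.52
tool_pos: [0.6568, 0.1713, 0.1821]
eef_rot: [0.754, 0.656, 0.001, 0.0]
contact_force: [0.3, -0.1, -1.1]
opening: 0.276
tool [0.6568 0.1713 0.1821] yaw 82.06 F [ 0.3 -0.1 -1.1] open 24.3 t 5.53 zax [ 0.002  0.001 -1.   ]
slide mm [-264.   -85.3    1.7]
3237 [0.65025111 0.17193265 0.2030063 ] ((0.6511663794517517, 0.17170174419879913), 0.01866939291357994)
2096 [0.65136024 0.16959315] ((0.6548101305961609, 0.16927845776081085), 0.020182305946946144)
```

View pics/s2.png

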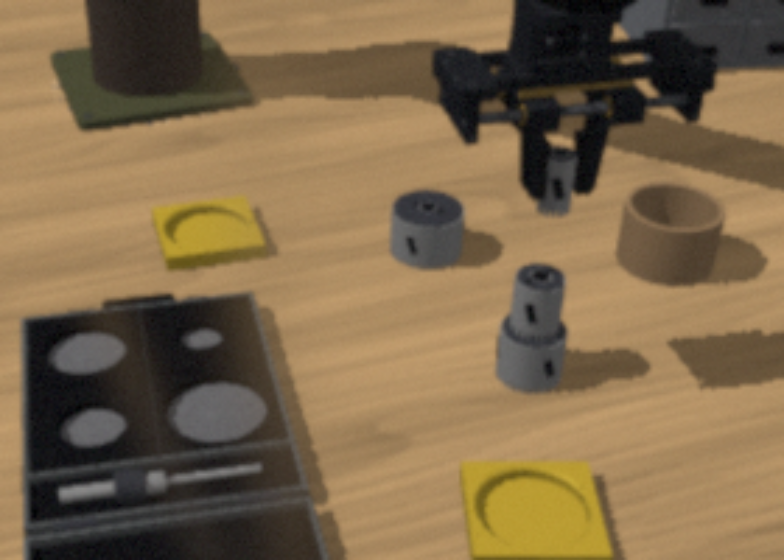

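View pics/w3.png

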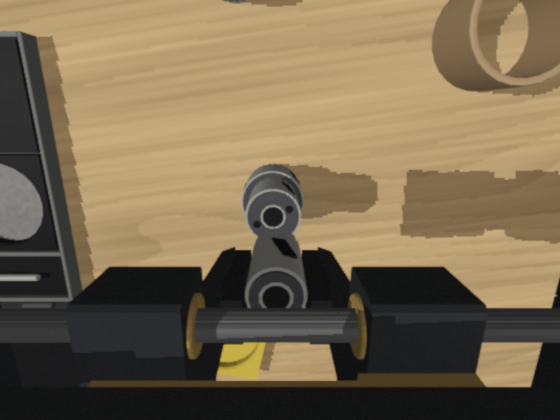

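Saw25 hangs upright in the jaws. The 54+40 stack is still standing, with the saw40 top at (273,217) in the wrist view. I'll carry saw25 to pocket25.

```bash
python3 -m creep '[{"hand":0.015,"slide":[-0.02,-0.007,0],"turn":0},{"hand":0.015,"slide":[-0.038,-0.012,0],"turn":0},{"hand":0.015,"slide":[-0.038,-0.012,0],"turn":0},{"hand":0.015,"slide":[-0.038,-0.012,0],"turn":0},{"hand":0.015,"slide":[-0.038,-0.012,0],"turn":0}]' 25
python3 -m creep '[{"hand":0.015,"slide":[-0.038,-0.012,0],"turn":0},{"hand":0.015,"slide":[-0.036,-0.011,0.02],"turn":0},{"hand":0.015,"slide":[-0.02,-0.006,0.02],"turn":0},{"hand":0.015,"slide":[0,0,0.02],"turn":0},{"hand":0.015,"slide":[0,0,0],"turn":0}]' 25
python3 - <<'E'
from h import *
to((.537,-.078,.033))
p=snapshot("wrist"); cv2.imwrite("pics/w4.png",p["frame"][:,:,::-1])
p=snapshot("top"); cv2.imwrite("pics/t4.png",p["frame"][:,:,::-1])
E
```

```text
clock: 6.25
tool_pos: [0.5768, 0.0071, 0.18]
eef_rot: [0.754, 0.657, -0.001, -0.0]
contact_force: [1.3, -0.0, -0.9]
opening: 0.279
clock: 6.88
tool_pos: [0.5349, -0.0808, 0.1192]
eef_rot: [0.754, 0.656, -0.001, -0.001]
contact_force: [-0.2, -0.3, -0.5]
opening: 0.271
tool [ 0.5349 -0.0808  0.1192] yaw 82.06 F [-0.2 -0.3 -0.5] open 23.8 t 6.88 zax [-0.004  0.    -1.   ]
slide mm [ 3.1  2.1 86.1]
```

View pics/w4.png

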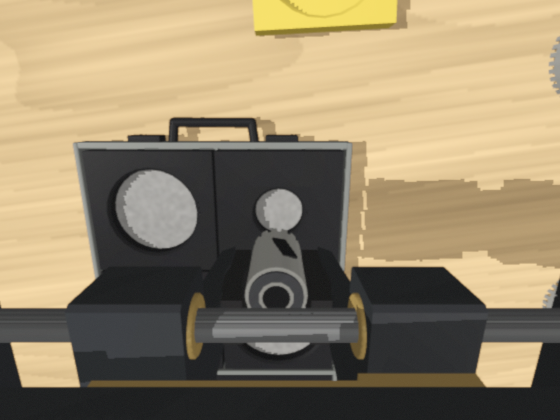

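```bash
python3 - <<'E'
from h import *
p=snapshot("wrist"); g=cv2.cvtColor(p["frame"],cv2.COLOR_RGB2GRAY)
np.set_printoptions(precision=4,suppress=True)
C=np.linalg.inv(p["camera_from_world"])[:3,3]; print("cam",C)
for nm,uv in (("25",(279,210)),("54",(157,210))):
    b=(g>90).astype(np.uint8); k,lab,st,ce=cv2.connectedComponentsWithStats(b[:255]); i=lab[uv[1],uv[0]]
    b2=(lab==i).astype(np.uint8); cs=max(cv2.findContours(b2,0,cv2.CHAIN_APPROX_NONE)[0],key=len)[:,0]
    A=np.array([ray(p,c,.008)[:2] for c in cs]); print(nm,st[i],ray(p,ce[i],.008)[:2],A.min(0),A.max(0),cv2.minEnclosingCircle(A.astype(np.float32)))
w=cloud(p); z=get_state()["tool_pos"][2]+.023
m=(abs(w[...,2]-z)<.004)&(np.hypot(w[...,0]-.535,w[...,1]+.08)<.016)
q=w[m]; print("saw top",len(q),q.mean(0),cv2.minEnclosingCircle(q[:,:2].astype(np.float32)))
E
```

```text
cam [ 0.4666 -0.0704  0.2586]
25 [ 253  186   48   69 2246] [ 0.5452 -0.0808] [ 0.519  -0.1044] [ 0.5786 -0.0605] ((0.550532877445221, -0.08161846548318863), 0.03228367865085602)
54 [ 116  167   81   79 4938] [ 0.5218 -0.1745] [ 0.4905 -0.2064] [ 0.555  -0.1431] ((0.5226033926010132, -0.17390097677707672), 0.03276263177394867)
saw top 2325 [ 0.5312 -0.0794  0.1435] ((0.5332979559898376, -0.07974813878536224), 0.015384525991976261)
```

```bash
python3 -m creep '[{"hand":0.015,"slide":[0.0025,0.002,0.03],"turn":0},{"hand":0.015,"slide":[0,0,0.025],"turn":0},{"hand":0.015,"slide":[0,0,0.015],"turn":0},{"hand":0.015,"slide":[0,0,0.005],"turn":0},{"hand":0.015,"slide":[0,0,0],"turn":0}]' 25
python3 - <<'E'
from h import *
to((.537,-.0785,.033))
p=snapshot("wrist"); cv2.imwrite("pics/w5.png",p["frame"][:,:,::-1])
p=snapshot("scene"); cv2.imwrite("pics/s5.png",cv2.resize(p["frame"][170:300,150:310],None,fx=4,fy=4)[:,:,::-1])
E
```

```text
clock: 7.65
tool_pos: [0.5389, -0.0784, 0.0461]
eef_rot: [0.754, 0.657, 0.0, 0.0]
contact_force: [0.4, 0.5, -0.2]
opening: 0.28
tool [ 0.5389 -0.0784  0.0461] yaw 82.07 F [ 0.4  0.5 -0.2] open 24.6 t 7.65 zax [ 0.001  0.    -1.   ]
slide mm [-0.3 -1.9 13.1]
```

View pics/w5.png

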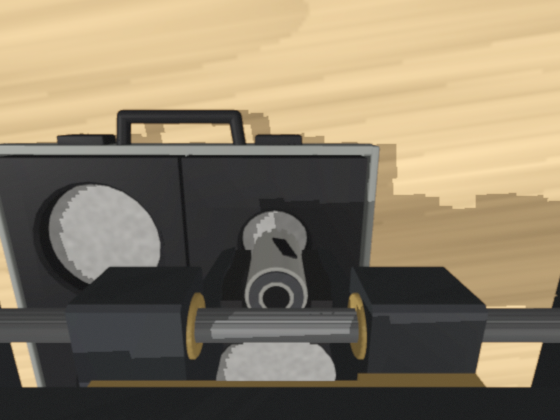

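View pics/s5.png

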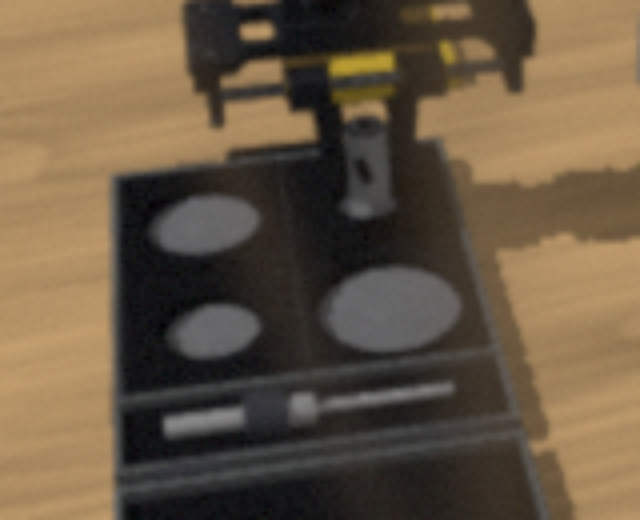

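```bash
python3 -m creep '[{"hand":0.015,"slide":[0,-0.0015,0],"turn":0},{"hand":0.015,"slide":[0,0,0.005],"turn":0},{"hand":0.015,"slide":[0,0,0.004],"turn":0},{"hand":0.015,"slide":[0,0,0],"turn":0},{"hand":0.015,"slide":[0,0,0],"turn":0}]' 25
python3 - <<'E'
from h import *
to((.537,-.0785,.033))
E
python3 -m creep '[{"hand":0.015,"slide":[0,0,0.002],"turn":0},{"hand":0.015,"slide":[0,0,0],"turn":0}]' 25
python3 - <<'E'
from h import *
to((.537,-.0785,.033))
p=snapshot("wrist"); cv2.imwrite("pics/w6.png",p["frame"][:,:,::-1])
E
```

```text
clock: 8.38
tool_pos: [0.5371, -0.0783, 0.0366]
eef_rot: [0.754, 0.656, -0.0, -0.0]
contact_force: [0.2, 0.2, -0.2]
opening: 0.277
tool [ 0.5371 -0.0783  0.0366] yaw 82.06 F [ 0.2  0.2 -0.2] open 24.4 t 8.38 zax [-0.  0. -1.]
slide mm [-0.2 -0.1  3.6]
clock: 8.62
tool_pos: [0.537, -0.0783, 0.0346]
eef_rot: [0.754, 0.656, -0.0, -0.0]
contact_force: [0.6, 0.1, -0.2]
opening: 0.276
tool [ 0.537  -0.0783  0.0346] yaw 82.07 F [ 0.6  0.1 -0.2] open 24.3 t 8.62 zax [-0.  0. -1.]
slide mm [-0.2  0.   1.6]
```

View pics/w6.png

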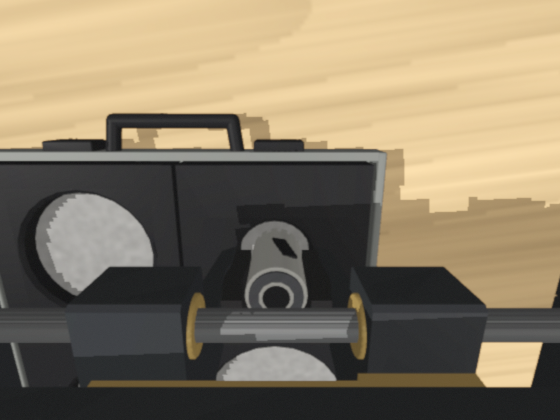

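Saw25 is below the rim inside its pocket, with grey floor visible evenly around it and no side force. I'll step down to contact.

```bash
python3 -m creep '[{"hand":0.015,"slide":[0,0,0.001],"turn":0},{"hand":0.015,"slide":[0,0,0],"turn":0}]' 25
python3 -m creep '[{"hand":0.015,"slide":[0,0,0.001],"turn":0},{"hand":0.015,"slide":[0,0,0],"turn":0}]' 25
python3 -c "
from h import *
to((.537,-.0785,.033))"
```

```text
clock: 8.93
tool_pos: [0.5371, -0.0783, 0.0337]
eef_rot: [0.754, 0.656, -0.0, -0.0]
contact_force: [0.6, 0.0, -0.3]
opening: 0.279
clock: 9.18
tool_pos: [0.5372, -0.0783, 0.0328]
eef_rot: [0.754, 0.657, 0.0, 0.0]
contact_force: [-0.5, 0.4, 1.4]
opening: 0.277
tool [ 0.5372 -0.0783  0.0328] yaw 82.07 F [-0.5  0.4  1.4] open 24.4 t 9.18 zax [ 0.  0. -1.]
slide mm [-0.3 -0.1 -0.2]
```

```bash
python3 -m creep '[{"hand":0.015,"slide":[0,0,0.0005],"turn":0},{"hand":0.015,"slide":[0,0,0],"turn":0}]' 25
python3 -m creep '[{"hand":0.015,"slide":[0,0,0.0005],"turn":0},{"hand":0.015,"slide":[0,0,0],"turn":0}]' 25
```

```text
clock: 9.43
tool_pos: [0.5372, -0.0783, 0.0327]
eef_rot: [0.754, 0.657, 0.0, 0.0]
contact_force: [-0.6, -0.5, 5.4]
opening: 0.275
clock: 9.68
tool_pos: [0.5372, -0.0783, 0.0326]
eef_rot: [0.754, 0.657, 0.0, 0.0]
contact_force: [-1.6, 2.1, 9.5]
opening: 0.278
```

Contact came exactly at the expected height. I'll release and rise.

```bash
python3 -m creep '[{"hand":0.015,"slide":[0,0,-0.001],"turn":0},{"hand":0.03,"slide":[0,0,0],"turn":0},{"hand":0.045,"slide":[0,0,0],"turn":0},{"hand":0.045,"slide":[0,0,0],"turn":0},{"hand":0.045,"slide":[0,0,-0.01],"turn":0}]' 25
python3 -m creep '[{"hand":0.045,"slide":[0,0,-0.025],"turn":0},{"hand":0.05,"slide":[0,0,-0.035],"turn":0},{"hand":0.06,"slide":[0,0,-0.035],"turn":0},{"hand":0.07,"slide":[0,0,-0.03],"turn":0},{"hand":0.07,"slide":[0,0,0],"turn":0}]' 25
python3 - <<'E'
from h import *
to((.6565,.169,.17))
p=snapshot("wrist"); cv2.imwrite("pics/w7.png",p["frame"][:,:,::-1])
E
```

```text
clock: 10.3
tool_pos: [0.5365, -0.0782, 0.0425]
eef_rot: [0.754, 0.657, -0.001, -0.001]
contact_force: [0.2, -0.1, 0.0]
opening: 0.512
clock: 10.92
tool_pos: [0.5386, -0.0785, 0.1703]
eef_rot: [0.754, 0.656, 0.002, 0.002]
contact_force: [0.4, -0.1, -0.1]
opening: 0.796
tool [ 0.5386 -0.0785  0.1703] yaw 82.04 F [ 0.4 -0.1 -0.1] open 70.0 t 10.93 zax [ 0.005 -0.    -1.   ]
slide mm [261.4  82.5   0.8]
```

View pics/w7.png

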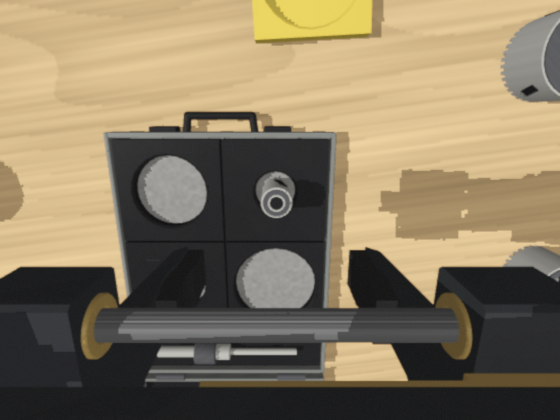

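Saw25 stands upright in pocket25, at (275,195). Now I go back to the stack for saw40.

```bash
python3 -m creep '[{"hand":0.07,"slide":[0.02,0.006,0],"turn":0},{"hand":0.07,"slide":[0.038,0.012,0],"turn":0},{"hand":0.07,"slide":[0.038,0.012,0],"turn":0},{"hand":0.07,"slide":[0.038,0.012,0],"turn":0},{"hand":0.07,"slide":[0.038,0.012,0],"turn":0}]' 25
python3 -m creep '[{"hand":0.07,"slide":[0.038,0.012,0],"turn":0},{"hand":0.07,"slide":[0.034,0.01,0],"turn":0},{"hand":0.07,"slide":[0.018,0.006,0],"turn":0},{"hand":0.07,"slide":[0,0,0],"turn":0}]' 25
python3 - <<'E'
from h import *
to((.655,.1695,.0725))
p=snapshot("wrist"); cv2.imwrite("pics/w8.png",p["frame"][:,:,::-1]); w=cloud(p)
for z in (.096,.048):
    m=(abs(w[...,2]-z)<.006)&(np.hypot(w[...,0]-.655,w[...,1]-.168)<.035); q=w[m][:,:2]; print(len(q), q.mean(0),cv2.minEnclosingCircle(q.astype(np.float32)))
E
```

```text
clock: 11.6
tool_pos: [0.6139, 0.0855, 0.1661]
eef_rot: [0.754, 0.657, -0.001, -0.001]
contact_force: [0.2, -0.9, 0.1]
opening: 0.796
clock: 12.1
tool_pos: [0.6536, 0.1717, 0.166]
eef_rot: [0.753, 0.658, -0.001, -0.001]
contact_force: [-0.4, 0.8, -0.8]
opening: 0.79
tool [0.6536 0.1717 0.166 ] yaw 82.22 F [-0.4  0.8 -0.8] open 69.6 t 12.1 zax [-0.002  0.    -1.   ]
slide mm [-2.   1.9 93.5]
2653 [0.65365855 0.16951402] ((0.6549449563026428, 0.169402614235878), 0.020267454907298088)
849 [0.64294124 0.16865835] ((0.6569352746009827, 0.16798272728919983), 0.027032053098082542)
```

View pics/w8.png

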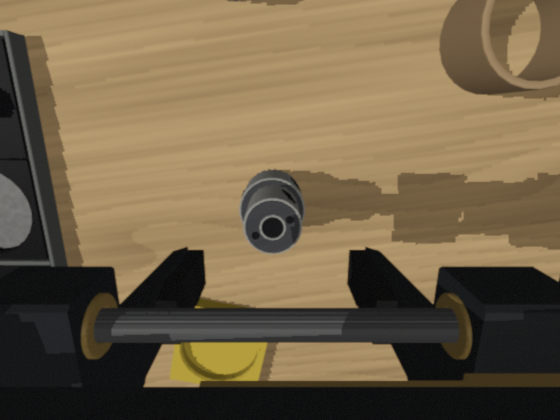

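The saw40 top is at (272,229), still on saw54, at (.655,.1694). I'll descend and grip it.

```bash
python3 -m creep '[{"hand":0.07,"slide":[-0.002,0.0015,0.02],"turn":0},{"hand":0.07,"slide":[0,0,0.03],"turn":0},{"hand":0.07,"slide":[0,0,0.025],"turn":0},{"hand":0.07,"slide":[0,0,0.015],"turn":0},{"hand":0.07,"slide":[0,0,0.0],"turn":0}]' 25
python3 -c "
from h import *
to((.655,.1695,.0725))"
```

```text
clock: 12.78
tool_pos: [0.6546, 0.1664, 0.076]
eef_rot: [0.755, 0.656, -0.002, -0.0]
contact_force: [-0.1, 0.1, 0.3]
opening: 0.791
tool [0.6546 0.1664 0.076 ] yaw 82.02 F [-0.1  0.1  0.3] open 69.6 t 12.78 zax [-0.003 -0.001 -1.   ]
slide mm [ 3.2 -0.   3.5]
```

```bash
python3 -m creep '[{"hand":0.07,"slide":[0.0025,0,0.0035],"turn":0},{"hand":0.055,"slide":[0,0,0],"turn":0},{"hand":0.04,"slide":[0,0,0],"turn":0},{"hand":0.03,"slide":[0,0,0],"turn":0},{"hand":0.03,"slide":[0,0,0],"turn":0}]' 25
python3 -m creep '[{"hand":0.03,"slide":[0,0,0],"turn":0},{"hand":0.03,"slide":[0,0,0],"turn":0}]' 25
python3 -c "
from h import *
to((.655,.1695,.0725))"
```

```text
clock: 13.4
tool_pos: [0.6562, 0.17, 0.0746]
eef_rot: [0.754, 0.656, 0.0, 0.0]
contact_force: [-0.4, -0.6, 1.0]
opening: 0.442
clock: 13.65
tool_pos: [0.6562, 0.1701, 0.0745]
eef_rot: [0.754, 0.656, 0.0, 0.0]
contact_force: [0.2, -0.9, 3.7]
opening: 0.445
tool [0.6562 0.1701 0.0745] yaw 82.06 F [ 0.2 -0.9  3.7] open 39.2 t 13.65 zax [ 0. -0. -1.]
slide mm [-0.7 -1.1  2. ]
```

```bash
python3 -m creep '[{"hand":0.03,"slide":[0,0,-0.01],"turn":0},{"hand":0.03,"slide":[0,0,-0.02],"turn":0},{"hand":0.03,"slide":[0,0,-0.03],"turn":0},{"hand":0.03,"slide":[0,0,-0.02],"turn":0},{"hand":0.03,"slide":[0,0,0],"turn":0}]' 25
python3 - <<'E'
from h import *
to((.6185,-.1866,.15))
p=snapshot("scene"); cv2.imwrite("pics/s9.png",cv2.resize(p["frame"][100:300,170:450],None,fx=2.8,fy=2.8)[:,:,::-1])
p=snapshot("wrist"); cv2.imwrite("pics/w9.png",p["frame"][:,:,::-1]); w=cloud(p)
m=(abs(w[...,2]-.048)<.006)&(np.hypot(w[...,0]-.657,w[...,1]-.168)<.035); q=w[m][:,:2]; print(len(q), q.mean(0),cv2.minEnclosingCircle(q.astype(np.float32)))
E
```

```text
clock: 14.28
tool_pos: [0.6573, 0.1707, 0.1566]
eef_rot: [0.754, 0.656, 0.002, 0.001]
contact_force: [-0.1, 1.0, -1.6]
opening: 0.445
tool [0.6573 0.1707 0.1566] yaw 82.05 F [-0.1  1.  -1.6] open 39.1 t 14.28 zax [ 0.004  0.002 -1.   ]
slide mm [-359.2   10.9    5.9]
2503 [0.64882241 0.16881124] ((0.6569625735282898, 0.16808979213237762), 0.027103953063488007)
```

View pics/s9.png

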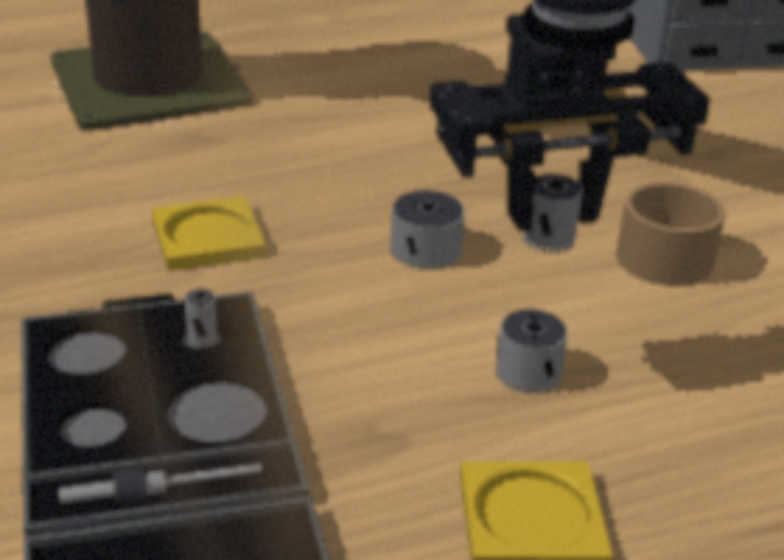

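View pics/w9.png

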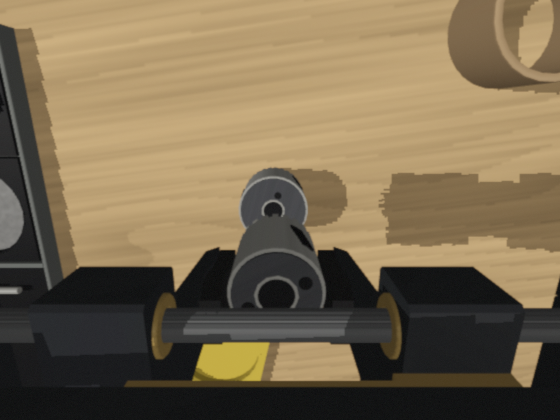

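Saw40 is held upright, and saw54 stands undisturbed at (273,207). I'll carry saw40 to pocket40.

```bash
python3 -m creep '[{"hand":0.03,"slide":[-0.02,0,0],"turn":0},{"hand":0.03,"slide":[-0.038,0.001,0],"turn":0},{"hand":0.03,"slide":[-0.038,0.001,0],"turn":0},{"hand":0.03,"slide":[-0.038,0.001,0],"turn":0},{"hand":0.03,"slide":[-0.038,0.001,0],"turn":0}]' 25
python3 -m creep '[{"hand":0.03,"slide":[-0.038,0.001,0],"turn":0},{"hand":0.03,"slide":[-0.038,0.001,0],"turn":0},{"hand":0.03,"slide":[-0.038,0.001,0],"turn":0},{"hand":0.03,"slide":[-0.036,0.001,0],"turn":0},{"hand":0.03,"slide":[-0.02,0.001,0],"turn":0}]' 25
python3 -m creep '[{"hand":0.03,"slide":[-0.01,0,0.015],"turn":0},{"hand":0.03,"slide":[0,0,0.015],"turn":0},{"hand":0.03,"slide":[0,0,0],"turn":0}]' 25
python3 - <<'E'
from h import *
to((.619,-.1866,.0345))
p=snapshot("wrist"); cv2.imwrite("pics/w10.png",p["frame"][:,:,::-1])
E
```

```text
clock: 15.0
tool_pos: [0.6349, -0.0041, 0.1531]
eef_rot: [0.755, 0.656, -0.001, -0.0]
contact_force: [0.3, -1.0, 0.2]
opening: 0.444
clock: 15.62
tool_pos: [0.6157, -0.174, 0.1531]
eef_rot: [0.756, 0.655, -0.002, -0.0]
contact_force: [0.3, 0.2, -1.5]
opening: 0.446
clock: 16.0
tool_pos: [0.6153, -0.1773, 0.122]
eef_rot: [0.753, 0.657, -0.001, -0.002]
contact_force: [0.6, -0.3, -0.3]
opening: 0.447
tool [ 0.6153 -0.1773  0.122 ] yaw 82.21 F [ 0.6 -0.3 -0.3] open 39.3 t 16.0 zax [-0.004  0.002 -1.   ]
slide mm [-8.8  5.3 87.5]
```

View pics/w10.png

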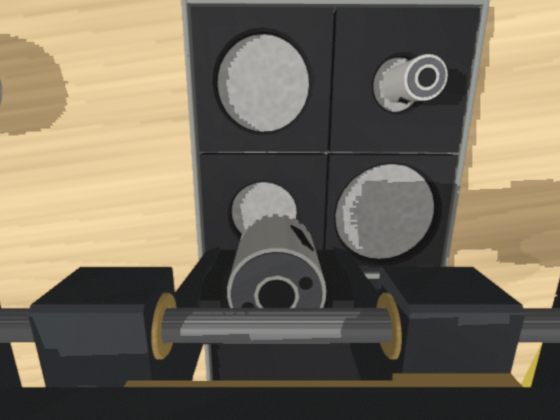

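```bash
cat >> h.py <<'E'
def pocket(p,uv,r,th=90):
    g=cv2.cvtColor(p["frame"],cv2.COLOR_RGB2GRAY); b=(g>th).astype(np.uint8); b=cv2.morphologyEx(b,cv2.MORPH_OPEN,np.ones((5,5)))
    k,lab,st,ce=cv2.connectedComponentsWithStats(b); i=lab[uv[1],uv[0]]
    cs=max(cv2.findContours((lab==i).astype(np.uint8),0,cv2.CHAIN_APPROX_NONE)[0],key=len)[:,0]
    A=np.array([ray(p,c,.008)[:2] for c in cs]); h=cv2.convexHull(A.astype(np.float32))[:,0].astype(float)
    print("pocket",st[i],"enc",np.round(np.r_[cv2.minEnclosingCircle(A.astype(np.float32))[0]],4),round(cv2.minEnclosingCircle(A.astype(np.float32))[1],4),"fit",np.round(circ(A,r),4),"free",np.round(circ(A),4))
E
python3 - <<'E'
from h import *
p=snapshot("wrist"); pocket(p,(265,82),.033); pocket(p,(387,212),.04)
w=cloud(p); z=get_state()["tool_pos"][2]+.0215
m=(abs(w[...,2]-z)<.004)&(np.hypot(w[...,0]-.614,w[...,1]+.177)<.023)
q=w[m]; print("saw top",len(q),q.mean(0),cv2.minEnclosingCircle(q[:,:2].astype(np.float32)))
to((.619,-.1866,.0345))
E
```

```text
pocket [ 218   33   91   97 6880] enc [ 0.5225 -0.1737] 0.0329 fit [ 0.5224 -0.1737] free [ 0.5224 -0.1736  0.0324]
pocket [ 336  163   97   94 7100] enc [ 0.6311 -0.0917] 0.0399 fit [ 0.6313 -0.0916] free [ 0.6313 -0.0915  0.0386]
saw top 5255 [ 0.60870063 -0.17615257  0.14424063] ((0.613225519657135, -0.1768895387649536), 0.022820334881544113)
tool [ 0.6166 -0.1777  0.1238] yaw 82.21 F [-0.3 -0.1 -0.4] open 39.7 t 16.1 zax [-0.001  0.001 -1.   ]
slide mm [-8.6  3.7 89.2]
```

```bash
python3 -m creep '[{"hand":0.03,"slide":[-0.0088,0.0025,0],"turn":0},{"hand":0.03,"slide":[0,0,0.025],"turn":0},{"hand":0.03,"slide":[0,0,0.025],"turn":0},{"hand":0.03,"slide":[0,0,0.02],"turn":0},{"hand":0.03,"slide":[0,0,0],"turn":0}]' 25
python3 - <<'E'
from h import *
to((.619,-.187,.0345))
E
python3 -m creep '[{"hand":0.03,"slide":[0,0,0],"turn":0},{"hand":0.03,"slide":[0,0,0],"turn":0}]' 25
python3 - <<'E'
from h import *
to((.619,-.187,.0345))
p=snapshot("wrist"); cv2.imwrite("pics/w11.png",p["frame"][:,:,::-1])
E
```

```text
clock: 16.73
tool_pos: [0.6167, -0.1888, 0.0529]
eef_rot: [0.754, 0.657, -0.001, -0.001]
contact_force: [-0.3, 0.7, -0.9]
opening: 0.444
tool [ 0.6167 -0.1888  0.0529] yaw 82.07 F [-0.3  0.7 -0.9] open 39.1 t 16.73 zax [-0.003  0.    -1.   ]
slide mm [ 2.1  2.  18.4]
clock: 16.98
tool_pos: [0.6185, -0.1889, 0.0553]
eef_rot: [0.754, 0.656, 0.001, 0.001]
contact_force: [-0.0, -0.7, -1.0]
opening: 0.448
tool [ 0.6185 -0.1889  0.0553] yaw 82.06 F [-0.  -0.7 -1. ] open 39.5 t 16.98 zax [ 0.002 -0.    -1.   ]
slide mm [ 2.   0.2 20.8]
```

View pics/w11.png

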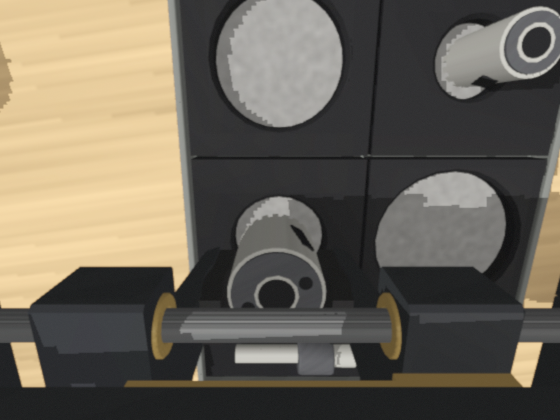

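```bash
python3 -m creep '[{"hand":0.03,"slide":[0.002,0,0],"turn":0},{"hand":0.03,"slide":[0,0,0.008],"turn":0},{"hand":0.03,"slide":[0,0,0.007],"turn":0},{"hand":0.03,"slide":[0,0,0],"turn":0},{"hand":0.03,"slide":[0,0,0],"turn":0}]' 25
python3 - <<'E'
from h import *
to((.619,-.187,.0345))
p=snapshot("wrist"); cv2.imwrite("pics/w12.png",p["frame"][:,:,::-1])
E
```

```text
clock: 17.65
tool_pos: [0.6179, -0.1868, 0.039]
eef_rot: [0.754, 0.656, -0.0, -0.0]
contact_force: [0.5, -0.7, -1.3]
opening: 0.448
tool [ 0.6179 -0.1868  0.039 ] yaw 82.07 F [ 0.5 -0.7 -1.3] open 39.4 t 17.65 zax [-0.  0. -1.]
slide mm [-0.1  1.1  4.5]
```

View pics/w12.png

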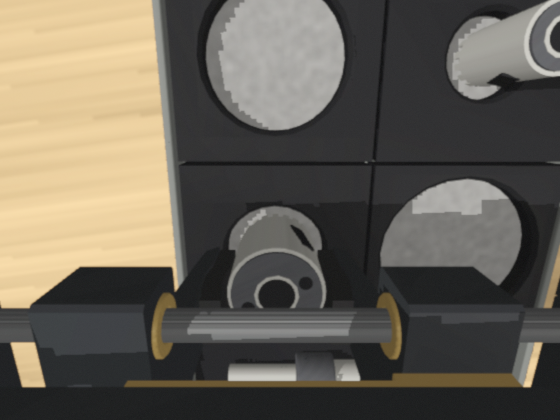

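Saw40 is below the rim and centred in its pocket. I'll step it down to contact.

```bash
python3 -m creep '[{"hand":0.03,"slide":[0,0.0005,0.0025],"turn":0},{"hand":0.03,"slide":[0,0,0],"turn":0}]' 25
python3 -m creep '[{"hand":0.03,"slide":[0,0,0.001],"turn":0},{"hand":0.03,"slide":[0,0,0],"turn":0}]' 25
python3 -m creep '[{"hand":0.03,"slide":[0,0,0.001],"turn":0},{"hand":0.03,"slide":[0,0,0],"turn":0}]' 25
```

```text
clock: 17.95
tool_pos: [0.6184, -0.1869, 0.0366]
eef_rot: [0.754, 0.656, -0.0, -0.0]
contact_force: [0.2, -1.0, -0.8]
opening: 0.446
clock: 18.2
tool_pos: [0.6183, -0.1869, 0.0356]
eef_rot: [0.754, 0.656, -0.0, -0.0]
contact_force: [-0.0, 1.0, -0.5]
opening: 0.449
clock: 18.45
tool_pos: [0.6184, -0.1869, 0.0346]
eef_rot: [0.754, 0.656, 0.0, -0.0]
contact_force: [0.7, -0.3, -1.4]
opening: 0.446
```

```bash
python3 -m creep '[{"hand":0.03,"slide":[0,0,0.0007],"turn":0},{"hand":0.03,"slide":[0,0,0],"turn":0}]' 25
python3 -m creep '[{"hand":0.03,"slide":[0,0,0.0007],"turn":0},{"hand":0.03,"slide":[0,0,0],"turn":0}]' 25
```

```text
clock: 18.7
tool_pos: [0.6184, -0.1869, 0.0345]
eef_rot: [0.754, 0.656, 0.0, 0.0]
contact_force: [-1.9, 0.8, 5.1]
opening: 0.451
clock: 18.95
tool_pos: [0.6185, -0.1869, 0.0345]
eef_rot: [0.754, 0.656, -0.0, 0.0]
contact_force: [-3.9, 0.6, 8.8]
opening: 0.446
```

```bash
python3 -m creep '[{"hand":0.03,"slide":[0,0,-0.001],"turn":0},{"hand":0.045,"slide":[0,0,0],"turn":0},{"hand":0.058,"slide":[0,0,0],"turn":0},{"hand":0.058,"slide":[0,0,0],"turn":0},{"hand":0.058,"slide":[0,0,-0.01],"turn":0}]' 25
python3 -m creep '[{"hand":0.058,"slide":[0,0,-0.025],"turn":0},{"hand":0.06,"slide":[0,0,-0.035],"turn":0},{"hand":0.07,"slide":[0,0,-0.035],"turn":0},{"hand":0.088,"slide":[0,0,-0.02],"turn":0},{"hand":0.088,"slide":[0,0,0],"turn":0}]' 25
python3 - <<'E'
from h import *
to((.657,.168,.15))
p=snapshot("wrist"); cv2.imwrite("pics/w13.png",p["frame"][:,:,::-1])
E
```

```text
clock: 19.58
tool_pos: [0.6178, -0.1867, 0.0438]
eef_rot: [0.754, 0.657, -0.0, -0.001]
contact_force: [-0.2, -0.6, 0.2]
opening: 0.657
clock: 20.2
tool_pos: [0.6197, -0.1871, 0.1615]
eef_rot: [0.754, 0.656, 0.001, 0.002]
contact_force: [0.8, -0.0, -0.0]
opening: 0.99
tool [ 0.6197 -0.1871  0.1615] yaw 82.05 F [ 0.8 -0.  -0. ] open 87.1 t 20.2 zax [ 0.004 -0.001 -1.   ]
slide mm [356.8 -12.2  11.4]
```

View pics/w13.png

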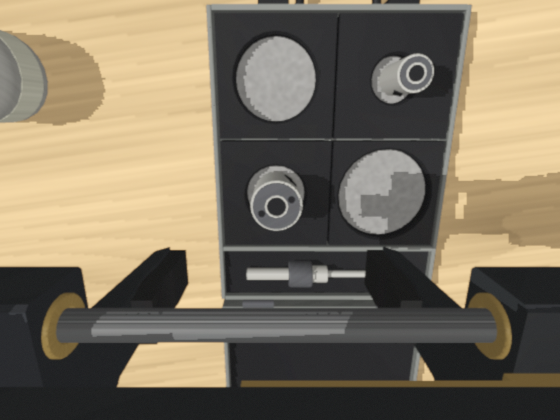

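Saw40 stands upright in pocket40 at (276,199), and saw25 is fine at (405,77). Next is saw54.

```bash
python3 -m creep '[{"hand":0.088,"slide":[0.02,-0.001,0],"turn":0},{"hand":0.088,"slide":[0.038,-0.001,0],"turn":0},{"hand":0.088,"slide":[0.038,-0.001,0],"turn":0},{"hand":0.088,"slide":[0.038,-0.001,0],"turn":0},{"hand":0.088,"slide":[0.038,-0.001,0],"turn":0}]' 25
python3 -m creep '[{"hand":0.088,"slide":[0.038,-0.001,0],"turn":0},{"hand":0.088,"slide":[0.038,-0.001,0],"turn":0},{"hand":0.088,"slide":[0.038,-0.001,0],"turn":0},{"hand":0.088,"slide":[0.036,-0.001,0],"turn":0},{"hand":0.088,"slide":[0.025,-0.001,0],"turn":0}]' 25
python3 -m creep '[{"hand":0.088,"slide":[0.01,0,0],"turn":0},{"hand":0.088,"slide":[0,0,0],"turn":0}]' 25
python3 - <<'E'
from h import *
to((.657,.168,.0245))
p=snapshot("wrist"); cv2.imwrite("pics/w14.png",p["frame"][:,:,::-1]); w=cloud(p)
m=(abs(w[...,2]-.048)<.006)&(np.hypot(w[...,0]-.657,w[...,1]-.168)<.035); q=w[m][:,:2]; print(len(q), q.mean(0),cv2.minEnclosingCircle(q.astype(np.float32)))
E
```

```text
clock: 20.88
tool_pos: [0.6363, -0.0124, 0.1581]
eef_rot: [0.754, 0.657, -0.0, -0.001]
contact_force: [0.3, 0.6, -0.9]
opening: 0.999
clock: 21.5
tool_pos: [0.6546, 0.1627, 0.1579]
eef_rot: [0.753, 0.658, -0.0, -0.002]
contact_force: [0.2, 0.6, -0.1]
opening: 1.001
clock: 21.75
tool_pos: [0.657, 0.169, 0.1586]
eef_rot: [0.754, 0.657, -0.001, -0.0]
contact_force: [0.1, 0.8, -0.0]
opening: 1.001
tool [0.657  0.169  0.1586] yaw 82.15 F [ 0.1  0.8 -0. ] open 88.1 t 21.75 zax [-0.001 -0.    -1.   ]
slide mm [ -1.    0.3 134.1]
3529 [0.65581752 0.16827277] ((0.6570441126823425, 0.1682724505662918), 0.02723821811378002)
```

View pics/w14.png

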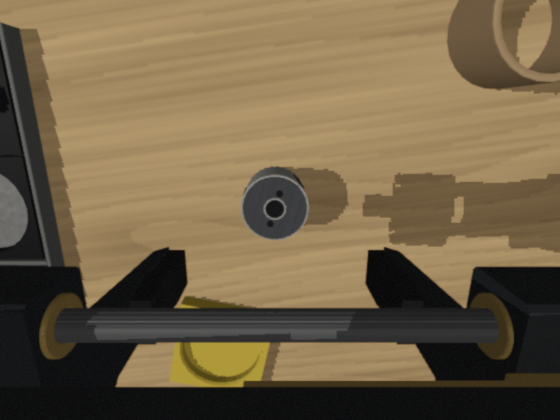

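```bash
python3 -m creep '[{"hand":0.088,"slide":[0,0,0.02],"turn":0},{"hand":0.088,"slide":[0,0,0.035],"turn":0},{"hand":0.088,"slide":[0,0,0.035],"turn":0},{"hand":0.088,"slide":[0,0,0.025],"turn":0},{"hand":0.088,"slide":[0,0,0.01],"turn":0}]' 25
python3 -m creep '[{"hand":0.088,"slide":[0,0,0],"turn":0},{"hand":0.088,"slide":[0,0,0],"turn":0}]'
python3 -c "
from h import *
to((.657,.1683,.025))"
```

```text
clock: 22.42
tool_pos: [0.6561, 0.1662, 0.0314]
eef_rot: [0.755, 0.656, -0.002, -0.001]
contact_force: [-0.6, 0.0, 0.3]
opening: 0.996
clock: 22.68
tool_pos: [0.6586, 0.1681, 0.0353]
eef_rot: [0.754, 0.656, 0.001, 0.0]
contact_force: [0.1, -0.4, 0.2]
opening: 0.997
tool [0.6586 0.1681 0.0353] yaw 82.04 F [ 0.1 -0.4  0.2] open 87.7 t 22.68 zax [ 0.002  0.001 -1.   ]
slide mm [-0.  -1.6 10.3]
```

```bash
python3 -m creep '[{"hand":0.088,"slide":[0,-0.0015,0.01],"turn":0},{"hand":0.075,"slide":[0,0,0],"turn":0},{"hand":0.06,"slide":[0,0,0],"turn":0},{"hand":0.045,"slide":[0,0,0],"turn":0},{"hand":0.045,"slide":[0,0,0],"turn":0}]' 25
python3 -m creep '[{"hand":0.045,"slide":[0,0,0],"turn":0},{"hand":0.045,"slide":[0,0,0],"turn":0}]' 25
python3 -c "
from h import *
to((.657,.1683,.025))"
```

```text
clock: 23.3
tool_pos: [0.6564, 0.1683, 0.0245]
eef_rot: [0.754, 0.656, 0.0, 0.0]
contact_force: [-0.3, 0.5, 1.8]
opening: 0.608
clock: 23.55
tool_pos: [0.6565, 0.1683, 0.0245]
eef_rot: [0.754, 0.656, 0.0, 0.0]
contact_force: [0.2, -0.7, 0.8]
opening: 0.603
tool [0.6565 0.1683 0.0245] yaw 82.06 F [ 0.2 -0.7  0.8] open 53.1 t 23.55 zax [ 0.  0. -1.]
slide mm [ 0.1  0.5 -0.5]
```

```bash
python3 -m creep '[{"hand":0.045,"slide":[0,0,-0.01],"turn":0},{"hand":0.045,"slide":[0,0,-0.025],"turn":0},{"hand":0.045,"slide":[0,0,-0.035],"turn":0},{"hand":0.045,"slide":[0,0,-0.03],"turn":0},{"hand":0.045,"slide":[0,0,0],"turn":0}]' 25
python3 - <<'E'
from h import *
to((.522,-.1737,.12))
p=snapshot("wrist"); cv2.imwrite("pics/w15.png",p["frame"][:,:,::-1])
E
```

```text
clock: 24.18
tool_pos: [0.658, 0.169, 0.1271]
eef_rot: [0.754, 0.656, 0.003, 0.001]
contact_force: [0.5, -0.1, -2.1]
opening: 0.602
tool [0.658  0.169  0.1271] yaw 82.05 F [ 0.5 -0.1 -2.1] open 53.0 t 24.18 zax [ 0.005  0.002 -1.   ]
slide mm [-358.3  -87.4    5.7]
```

View pics/w15.png

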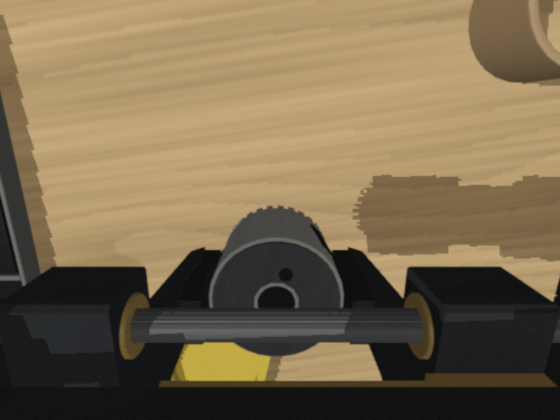

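Saw54 is held upright, and I'm carrying it to pocket54.

```bash
python3 -m creep '[{"hand":0.045,"slide":[-0.02,-0.005,0],"turn":0},{"hand":0.045,"slide":[-0.038,-0.0093,0],"turn":0},{"hand":0.045,"slide":[-0.038,-0.0093,0],"turn":0},{"hand":0.045,"slide":[-0.038,-0.0093,0],"turn":0},{"hand":0.045,"slide":[-0.038,-0.0093,0],"turn":0}]' 25
python3 -m creep '[{"hand":0.045,"slide":[-0.038,-0.0093,0],"turn":0},{"hand":0.045,"slide":[-0.038,-0.0093,0],"turn":0},{"hand":0.045,"slide":[-0.038,-0.0093,0],"turn":0},{"hand":0.045,"slide":[-0.038,-0.0093,0],"turn":0},{"hand":0.045,"slide":[-0.03,-0.007,0],"turn":0}]' 25
python3 -m creep '[{"hand":0.045,"slide":[-0.005,-0.001,0],"turn":0},{"hand":0.045,"slide":[0,0,0],"turn":0},{"hand":0.045,"slide":[0,0,0],"turn":0}]' 25
python3 - <<'E'
from h import *
to((.522,-.1737,.0325))
p=snapshot("wrist"); cv2.imwrite("pics/w16.png",p["frame"][:,:,::-1])
E
```

```text
clock: 24.85
tool_pos: [0.589, 0.0025, 0.1226]
eef_rot: [0.754, 0.657, -0.001, -0.001]
contact_force: [0.4, -0.1, -1.7]
opening: 0.603
clock: 25.48
tool_pos: [0.5197, -0.172, 0.1228]
eef_rot: [0.755, 0.656, -0.001, -0.001]
contact_force: [-0.5, 0.3, -1.5]
opening: 0.605
clock: 25.85
tool_pos: [0.5209, -0.1731, 0.124]
eef_rot: [0.753, 0.657, 0.001, -0.0]
contact_force: [-0.5, 0.7, -1.5]
opening: 0.606
tool [ 0.5209 -0.1731  0.124 ] yaw 82.22 F [-0.5  0.7 -1.5] open 53.3 t 25.85 zax [ 0.     0.002 -1.   ]
slide mm [-0.6  1.2 91.5]
```

View pics/w16.png

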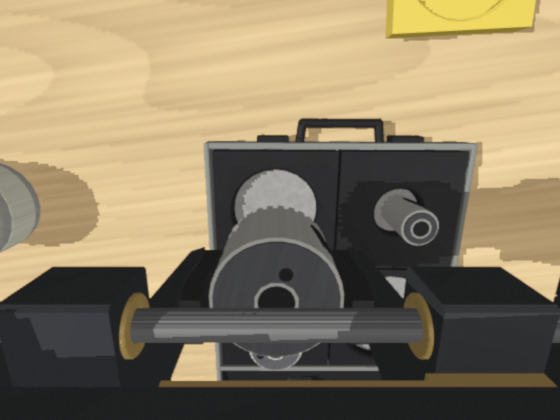

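```bash
python3 -m creep '[{"hand":0.045,"slide":[-0.0005,0.001,0.015],"turn":0},{"hand":0.045,"slide":[0,0,0.025],"turn":0},{"hand":0.045,"slide":[0,0,0.02],"turn":0},{"hand":0.045,"slide":[0,0,0.01],"turn":0},{"hand":0.045,"slide":[0,0,0],"turn":0}]' 25
python3 -m creep '[{"hand":0.045,"slide":[0,0,0],"turn":0},{"hand":0.045,"slide":[0,0,0],"turn":0}]' 25
python3 - <<'E'
from h import *
to((.522,-.1737,.0325))
p=snapshot("wrist"); cv2.imwrite("pics/w17.png",p["frame"][:,:,::-1])
E
```

```text
clock: 26.52
tool_pos: [0.5207, -0.1753, 0.0534]
eef_rot: [0.754, 0.657, -0.0, -0.001]
contact_force: [-0.2, -0.3, -1.5]
opening: 0.604
clock: 26.78
tool_pos: [0.5216, -0.1759, 0.055]
eef_rot: [0.754, 0.656, 0.0, 0.001]
contact_force: [-0.3, -0.4, -2.3]
opening: 0.604
tool [ 0.5216 -0.1759  0.055 ] yaw 82.06 F [-0.3 -0.4 -2.3] open 53.2 t 26.77 zax [ 0.001 -0.    -1.   ]
slide mm [ 2.3  0.1 22.5]
```

View pics/w17.png

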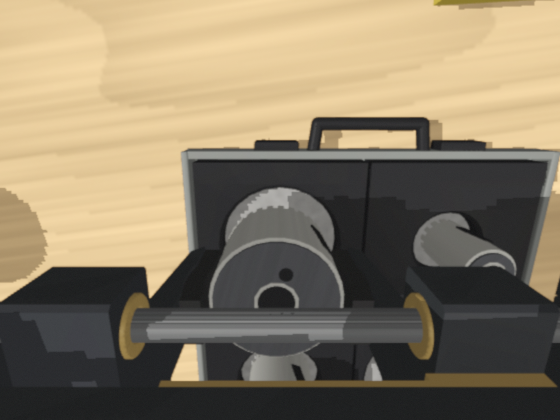

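```bash
python3 -m creep '[{"hand":0.045,"slide":[0.0022,0,0],"turn":0},{"hand":0.045,"slide":[0,0,0.009],"turn":0},{"hand":0.045,"slide":[0,0,0.008],"turn":0},{"hand":0.045,"slide":[0,0,0],"turn":0},{"hand":0.045,"slide":[0,0,0],"turn":0}]' 25
python3 - <<'E'
from h import *
to((.522,-.1737,.0325))
p=snapshot("wrist"); cv2.imwrite("pics/w18.png",p["frame"][:,:,::-1])
E
```

```text
clock: 27.45
tool_pos: [0.5213, -0.1736, 0.0371]
eef_rot: [0.754, 0.656, -0.0, -0.0]
contact_force: [-0.1, 0.5, -1.5]
opening: 0.605
tool [ 0.5213 -0.1736  0.0371] yaw 82.06 F [-0.1  0.5 -1.5] open 53.3 t 27.45 zax [-0.  0. -1.]
slide mm [0.  0.7 4.6]
```

View pics/w18.png

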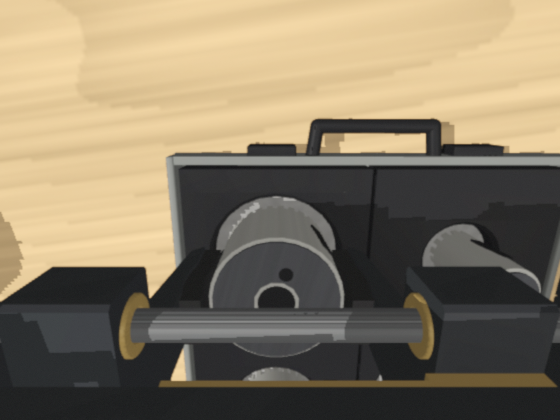

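```bash
python3 -m creep '[{"hand":0.045,"slide":[0,0.0005,0.003],"turn":0},{"hand":0.045,"slide":[0,0,0],"turn":0}]' 25
python3 -m creep '[{"hand":0.045,"slide":[0,0,0.001],"turn":0},{"hand":0.045,"slide":[0,0,0],"turn":0}]' 25
python3 -m creep '[{"hand":0.045,"slide":[0,0,0.0007],"turn":0},{"hand":0.045,"slide":[0,0,0],"turn":0}]' 25
python3 -m creep '[{"hand":0.045,"slide":[0,0,0.0007],"turn":0},{"hand":0.045,"slide":[0,0,0],"turn":0}]' 25
```

```text
clock: 27.75
tool_pos: [0.5219, -0.1737, 0.0342]
eef_rot: [0.754, 0.656, 0.0, -0.0]
contact_force: [-0.9, -0.1, -1.1]
opening: 0.607
clock: 28.0
tool_pos: [0.5218, -0.1737, 0.0333]
eef_rot: [0.754, 0.656, -0.0, -0.0]
contact_force: [0.5, -0.4, -2.0]
opening: 0.609
clock: 28.25
tool_pos: [0.5219, -0.1737, 0.0326]
eef_rot: [0.754, 0.656, 0.0, -0.0]
contact_force: [0.1, 0.1, -1.0]
opening: 0.61
clock: 28.5
tool_pos: [0.5219, -0.1737, 0.0324]
eef_rot: [0.754, 0.657, 0.0, 0.0]
contact_force: [-1.9, 0.4, 4.0]
opening: 0.609
```

```bash
python3 -m creep '[{"hand":0.045,"slide":[0,0,-0.0005],"turn":0},{"hand":0.06,"slide":[0,0,0],"turn":0},{"hand":0.07,"slide":[0,0,0],"turn":0},{"hand":0.07,"slide":[0,0,0],"turn":0},{"hand":0.07,"slide":[0,0,-0.01],"turn":0}]' 25
python3 -m creep '[{"hand":0.07,"slide":[0,0,-0.025],"turn":0},{"hand":0.07,"slide":[0,0,-0.035],"turn":0},{"hand":0.088,"slide":[0,0,-0.035],"turn":0},{"hand":0.088,"slide":[0,0,-0.01],"turn":0},{"hand":0.088,"slide":[0,0,0],"turn":0}]' 25
python3 - <<'E'
from h import *
to((.4566,.162,.15))
p=snapshot("wrist"); cv2.imwrite("pics/w19.png",p["frame"][:,:,::-1])
E
```

```text
clock: 29.12
tool_pos: [0.5214, -0.1735, 0.0422]
eef_rot: [0.754, 0.657, -0.0, -0.001]
contact_force: [0.0, 0.0, 0.2]
opening: 0.794
clock: 29.75
tool_pos: [0.522, -0.1739, 0.1478]
eef_rot: [0.754, 0.656, 0.0, 0.0]
contact_force: [0.2, -0.1, -0.9]
opening: 1.0
tool [ 0.522  -0.1739  0.1478] yaw 82.05 F [ 0.2 -0.1 -0.9] open 88.0 t 29.75 zax [ 0.001 -0.    -1.   ]
slide mm [ 323.6 -111.2   -2.4]
```

View pics/w19.png

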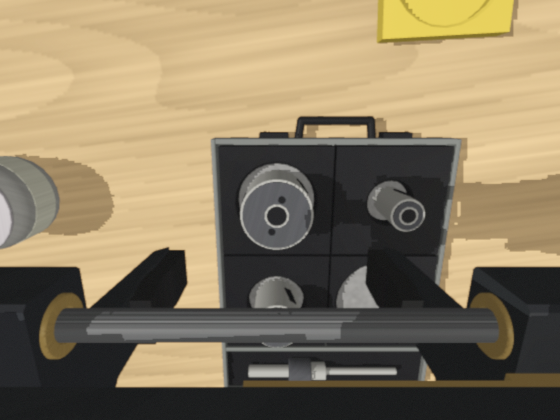

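Saw54 is seated upright in pocket54, at (277,208). Now the lone saw68.

```bash
python3 -m creep '[{"hand":0.088,"slide":[0.02,-0.0069,0],"turn":0},{"hand":0.088,"slide":[0.036,-0.0124,0],"turn":0},{"hand":0.088,"slide":[0.036,-0.0124,0],"turn":0},{"hand":0.088,"slide":[0.036,-0.0124,0],"turn":0},{"hand":0.088,"slide":[0.036,-0.0124,0],"turn":0}]' 25
python3 -m creep '[{"hand":0.088,"slide":[0.036,-0.0124,0],"turn":0},{"hand":0.088,"slide":[0.036,-0.0124,0],"turn":0},{"hand":0.088,"slide":[0.036,-0.0124,0],"turn":0},{"hand":0.088,"slide":[0.036,-0.0124,0],"turn":0},{"hand":0.088,"slide":[0.015,-0.005,0],"turn":0}]' 25
python3 -m creep '[{"hand":0.088,"slide":[0,0,0],"turn":0},{"hand":0.088,"slide":[0,0,0],"turn":0}]' 25
python3 - <<'E'
from h import *
to((.457,.162,.025))
p=snapshot("wrist"); cv2.imwrite("pics/w20.png",p["frame"][:,:,::-1]); w=cloud(p)
m=(abs(w[...,2]-.048)<.006)&(np.hypot(w[...,0]-.457,w[...,1]-.162)<.044); q=w[m][:,:2]; print(len(q), q.mean(0),cv2.minEnclosingCircle(q.astype(np.float32)))
E
```

```text
clock: 30.42
tool_pos: [0.4874, -0.0023, 0.146]
eef_rot: [0.754, 0.657, -0.001, -0.001]
contact_force: [-0.0, -0.6, 0.6]
opening: 1.0
clock: 31.05
tool_pos: [0.4553, 0.1636, 0.1464]
eef_rot: [0.753, 0.658, -0.001, -0.001]
contact_force: [-0.1, -0.1, -0.6]
opening: 0.995
clock: 31.3
tool_pos: [0.4566, 0.1594, 0.147]
eef_rot: [0.755, 0.656, -0.001, 0.0]
contact_force: [-0.1, -0.8, -0.2]
opening: 0.996
tool [0.4566 0.1594 0.147 ] yaw 81.92 F [-0.1 -0.8 -0.2] open 87.6 t 31.3 zax [-0.001 -0.002 -1.   ]
slide mm [2.90e+00 1.00e-01 1.22e+02]
6057 [0.45471407 0.16393109] ((0.4563838541507721, 0.1637837290763855), 0.03429698199033737)
```

View pics/w20.png

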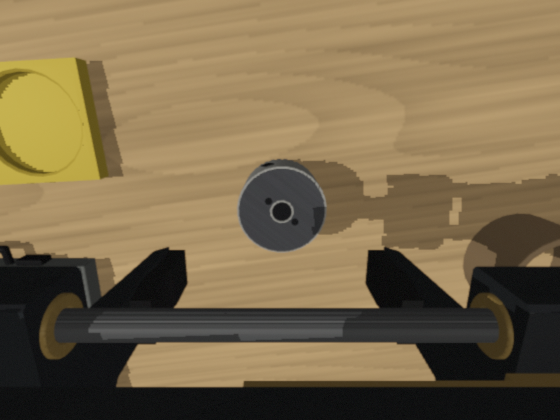

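```bash
python3 -m creep '[{"hand":0.088,"slide":[0.0038,0,0],"turn":0},{"hand":0.088,"slide":[0,0,0.025],"turn":0},{"hand":0.088,"slide":[0,0,0.025],"turn":0},{"hand":0.088,"slide":[0,0,0.01],"turn":0},{"hand":0.088,"slide":[0,0,0],"turn":0}]' 25
python3 -m creep '[{"hand":0.088,"slide":[0,0,0],"turn":0},{"hand":0.088,"slide":[0,0,0],"turn":0}]' 25
python3 - <<'E'
from h import *
to((.4567,.1632,.025))
p=snapshot("wrist"); cv2.imwrite("pics/w21.png",p["frame"][:,:,::-1]); w=cloud(p)
m=(abs(w[...,2]-.048)<.006)&(np.hypot(w[...,0]-.457,w[...,1]-.162)<.044); q=w[m][:,:2]; print(len(q), q.mean(0),cv2.minEnclosingCircle(q.astype(np.float32)))
E
```

```text
clock: 31.98
tool_pos: [0.4568, 0.165, 0.0871]
eef_rot: [0.754, 0.656, -0.0, -0.0]
contact_force: [0.1, 0.0, 1.4]
opening: 1.0
clock: 32.22
tool_pos: [0.4574, 0.1654, 0.0881]
eef_rot: [0.754, 0.656, 0.001, 0.0]
contact_force: [0.2, 0.1, 0.1]
opening: 0.999
tool [0.4574 0.1654 0.0881] yaw 82.05 F [0.2 0.1 0.1] open 87.9 t 32.23 zax [ 0.001  0.001 -1.   ]
slide mm [-2.4 -0.5 63.1]
9966 [0.4541651  0.16399208] ((0.4564414322376251, 0.1637967973947525), 0.034336693584918976)
```

View pics/w21.png

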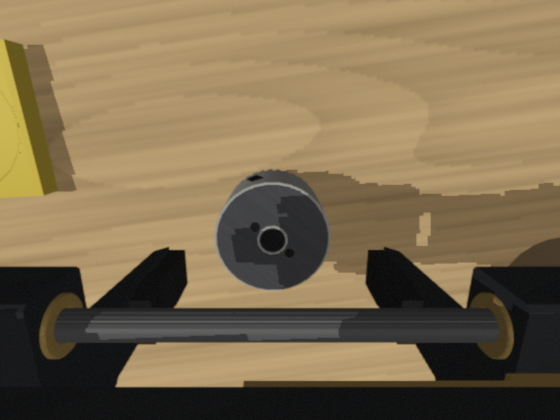

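```bash
python3 -m creep '[{"hand":0.088,"slide":[-0.0018,-0.0005,0],"turn":0},{"hand":0.088,"slide":[0,0,0],"turn":0},{"hand":0.088,"slide":[0,0,0.015],"turn":0},{"hand":0.088,"slide":[0,0,0.015],"turn":0},{"hand":0.088,"slide":[0,0,0.005],"turn":0}]' 25
python3 -m creep '[{"hand":0.088,"slide":[0,0,0],"turn":0},{"hand":0.088,"slide":[0,0,0],"turn":0}]' 25
python3 - <<'E'
from h import *
to((.4564,.1637,.025))
E
```

```text
clock: 32.9
tool_pos: [0.4559, 0.1635, 0.0518]
eef_rot: [0.754, 0.657, -0.0, -0.0]
contact_force: [-0.2, 0.1, 0.6]
opening: 0.998
clock: 33.15
tool_pos: [0.4564, 0.1637, 0.0528]
eef_rot: [0.754, 0.656, 0.0, 0.0]
contact_force: [0.4, 0.3, -0.3]
opening: 1.0
tool [0.4564 0.1637 0.0528] yaw 82.06 F [ 0.4  0.3 -0.3] open 88.0 t 33.15 zax [ 0.001  0.    -1.   ]
slide mm [ 0.  -0.1 27.8]
```

```bash
python3 -m creep '[{"hand":0.088,"slide":[0,0,0.012],"turn":0},{"hand":0.088,"slide":[0,0,0.01],"turn":0},{"hand":0.088,"slide":[0,0,0.005],"turn":0},{"hand":0.088,"slide":[0,0,0],"turn":0},{"hand":0.075,"slide":[0,0,0],"turn":0}]' 25
python3 -m creep '[{"hand":0.065,"slide":[0,0,0],"turn":0},{"hand":0.058,"slide":[0,0,0],"turn":0},{"hand":0.058,"slide":[0,0,0],"turn":0},{"hand":0.058,"slide":[0,0,0],"turn":0},{"hand":0.058,"slide":[0,0,0],"turn":0}]' 28
python3 - <<'E'
from h import *
to((.4564,.1637,.025))
E
```

```text
clock: 33.78
tool_pos: [0.4563, 0.1636, 0.0254]
eef_rot: [0.754, 0.656, 0.0, -0.0]
contact_force: [-0.2, 1.2, -0.6]
opening: 0.912
clock: 34.4
tool_pos: [0.4564, 0.1636, 0.0256]
eef_rot: [0.754, 0.656, 0.0, 0.0]
contact_force: [-0.3, -0.4, 4.5]
opening: 0.769
tool [0.4564 0.1636 0.0256] yaw 82.06 F [-0.3 -0.4  4.5] open 67.6 t 34.4 zax [ 0.  0. -1.]
slide mm [0.1 0.  0.6]
```

```bash
python3 -m creep '[{"hand":0.058,"slide":[0,0,-0.01],"turn":0},{"hand":0.058,"slide":[0,0,-0.025],"turn":0},{"hand":0.058,"slide":[0,0,-0.035],"turn":0},{"hand":0.058,"slide":[0,0,-0.03],"turn":0},{"hand":0.058,"slide":[0,0,0],"turn":0}]' 28
python3 - <<'E'
from h import *
to((.631,-.0916,.12))
p=snapshot("wrist"); cv2.imwrite("pics/w22.png",p["frame"][:,:,::-1])
E
```

```text
clock: 35.02
tool_pos: [0.4572, 0.1639, 0.1273]
eef_rot: [0.755, 0.656, 0.002, 0.0]
contact_force: [-0.5, 0.8, -1.7]
opening: 0.765
tool [0.4572 0.1639 0.1273] yaw 82.04 F [-0.5  0.8 -1.7] open 67.4 t 35.02 zax [ 0.004  0.002 -1.   ]
slide mm [-228.9  207.5    7.4]
```

View pics/w22.png

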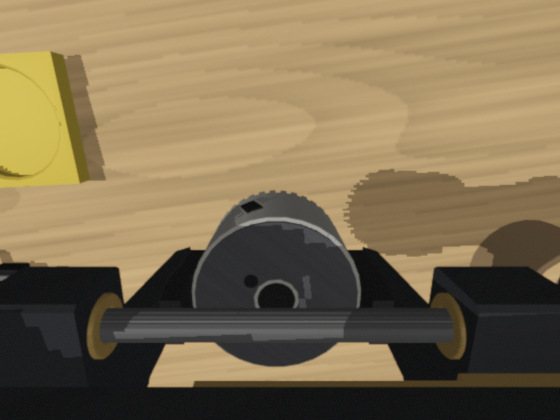

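```bash
python3 -m creep '[{"hand":0.058,"slide":[-0.013,0.012,0],"turn":0},{"hand":0.058,"slide":[-0.025,0.0227,0],"turn":0},{"hand":0.058,"slide":[-0.025,0.0227,0],"turn":0},{"hand":0.058,"slide":[-0.025,0.0227,0],"turn":0},{"hand":0.058,"slide":[-0.025,0.0227,0],"turn":0}]' 28
python3 -m creep '[{"hand":0.058,"slide":[-0.025,0.0227,0],"turn":0},{"hand":0.058,"slide":[-0.025,0.0227,0],"turn":0},{"hand":0.058,"slide":[-0.025,0.0227,0],"turn":0},{"hand":0.058,"slide":[-0.025,0.0227,0],"turn":0},{"hand":0.058,"slide":[-0.012,0.01,0],"turn":0}]' 28
python3 -m creep '[{"hand":0.058,"slide":[0,0,0],"turn":0},{"hand":0.058,"slide":[0,0,0],"turn":0}]' 28
python3 - <<'E'
from h import *
to((.631,-.0916,.0336))
p=snapshot("wrist"); cv2.imwrite("pics/w23.png",p["frame"][:,:,::-1])
E
```

```text
clock: 35.7
tool_pos: [0.5419, 0.0364, 0.1237]
eef_rot: [0.754, 0.657, -0.001, -0.001]
contact_force: [-0.1, 0.3, -1.8]
opening: 0.767
clock: 36.33
tool_pos: [0.6264, -0.0896, 0.1234]
eef_rot: [0.755, 0.656, -0.001, -0.0]
contact_force: [-0.0, 1.0, -1.6]
opening: 0.765
clock: 36.58
tool_pos: [0.6258, -0.0853, 0.1249]
eef_rot: [0.754, 0.657, -0.0, -0.001]
contact_force: [-0.5, 1.0, -1.4]
opening: 0.766
tool [ 0.6258 -0.0853  0.1249] yaw 82.2 F [-0.5  1.  -1.4] open 67.4 t 36.58 zax [-0.002  0.002 -1.   ]
slide mm [-5.7  6.2 91.3]
```

View pics/w23.png

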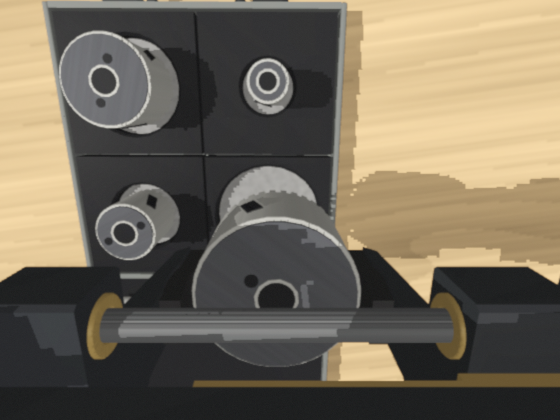

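Pocket68 shows under the held saw at (268,185), and the other three stand. I'll correct sideways and lower partway.

```bash
python3 -m creep '[{"hand":0.058,"slide":[-0.0055,0.006,0],"turn":0},{"hand":0.058,"slide":[0,0,0],"turn":0},{"hand":0.058,"slide":[0,0,0.025],"turn":0},{"hand":0.058,"slide":[0,0,0.025],"turn":0},{"hand":0.058,"slide":[0,0,0.015],"turn":0}]' 28
python3 -m creep '[{"hand":0.058,"slide":[0,0,0],"turn":0},{"hand":0.058,"slide":[0,0,0],"turn":0},{"hand":0.058,"slide":[0,0,0],"turn":0}]' 28
python3 - <<'E'
from h import *
to((.631,-.0916,.0336))
p=snapshot("wrist"); cv2.imwrite("pics/w24.png",p["frame"][:,:,::-1])
E
```

```text
clock: 37.25
tool_pos: [0.6314, -0.0935, 0.0593]
eef_rot: [0.754, 0.657, -0.0, -0.0]
contact_force: [-0.7, 0.5, -1.3]
opening: 0.764
clock: 37.62
tool_pos: [0.6327, -0.0937, 0.0614]
eef_rot: [0.754, 0.656, 0.001, 0.001]
contact_force: [0.1, -0.1, -1.0]
opening: 0.762
tool [ 0.6327 -0.0937  0.0614] yaw 82.06 F [ 0.1 -0.1 -1. ] open 67.1 t 37.62 zax [ 0.002 -0.    -1.   ]
slide mm [ 1.8 -2.1 27.8]
```

View pics/w24.png

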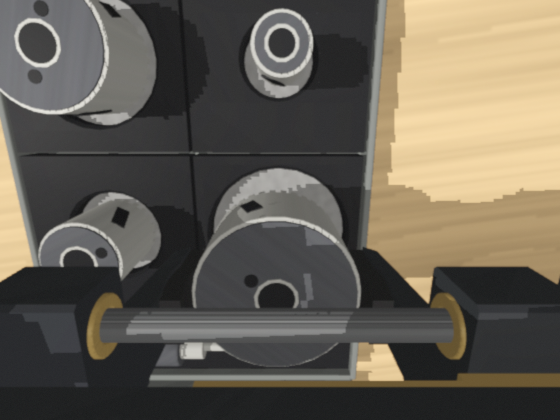

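```bash
python3 -m creep '[{"hand":0.058,"slide":[0.0018,-0.002,0],"turn":0},{"hand":0.058,"slide":[0,0,0.011],"turn":0},{"hand":0.058,"slide":[0,0,0.01],"turn":0},{"hand":0.058,"slide":[0,0,0],"turn":0},{"hand":0.058,"slide":[0,0,0],"turn":0}]' 28
python3 - <<'E'
from h import *
to((.631,-.0916,.0336))
p=snapshot("wrist"); cv2.imwrite("pics/w25.png",p["frame"][:,:,::-1])
E
```

```text
clock: 38.3
tool_pos: [0.6303, -0.0916, 0.0392]
eef_rot: [0.754, 0.656, -0.0, -0.0]
contact_force: [0.2, 0.5, -1.2]
opening: 0.766
tool [ 0.6303 -0.0916  0.0392] yaw 82.06 F [ 0.2  0.5 -1.2] open 67.4 t 38.3 zax [-0.  0. -1.]
slide mm [0.1 0.7 5.6]
```

View pics/w25.png

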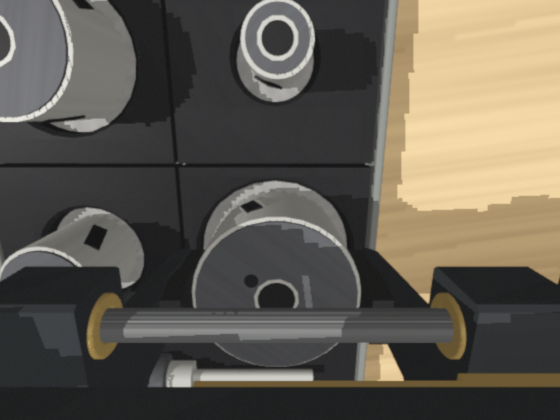

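Saw68 is just inside the rim and centred. I'll step down to contact.

```bash
python3 -m creep '[{"hand":0.058,"slide":[0,0.0005,0.003],"turn":0},{"hand":0.058,"slide":[0,0,0],"turn":0}]' 28
python3 -m creep '[{"hand":0.058,"slide":[0,0,0.0015],"turn":0},{"hand":0.058,"slide":[0,0,0],"turn":0}]' 28
python3 -m creep '[{"hand":0.058,"slide":[0,0,0.0008],"turn":0},{"hand":0.058,"slide":[0,0,0],"turn":0}]' 28
python3 -m creep '[{"hand":0.058,"slide":[0,0,0.0007],"turn":0},{"hand":0.058,"slide":[0,0,0],"turn":0}]' 28
```

```text
clock: 38.6
tool_pos: [0.6307, -0.0917, 0.0363]
eef_rot: [0.754, 0.656, -0.0, -0.0]
contact_force: [0.0, -0.2, -2.2]
opening: 0.766
clock: 38.85
tool_pos: [0.6307, -0.0916, 0.0348]
eef_rot: [0.754, 0.656, -0.0, -0.0]
contact_force: [0.9, -1.1, -0.7]
opening: 0.767
clock: 39.1
tool_pos: [0.6307, -0.0916, 0.0341]
eef_rot: [0.754, 0.657, 0.0, -0.0]
contact_force: [0.0, 0.1, -1.2]
opening: 0.765
clock: 39.35
tool_pos: [0.6308, -0.0916, 0.0337]
eef_rot: [0.754, 0.656, 0.0, 0.0]
contact_force: [-1.3, -0.5, 1.4]
opening: 0.763
```

```bash
python3 -m creep '[{"hand":0.058,"slide":[0,0,0.0005],"turn":0},{"hand":0.058,"slide":[0,0,0],"turn":0}]' 28
python3 -m creep '[{"hand":0.068,"slide":[0,0,-0.0005],"turn":0},{"hand":0.075,"slide":[0,0,0],"turn":0},{"hand":0.084,"slide":[0,0,0],"turn":0},{"hand":0.084,"slide":[0,0,0],"turn":0},{"hand":0.084,"slide":[0,0,-0.01],"turn":0}]' 28
python3 -m creep '[{"hand":0.084,"slide":[0,0,-0.02],"turn":0},{"hand":0.084,"slide":[0,0,-0.035],"turn":0},{"hand":0.084,"slide":[0,0,-0.035],"turn":0},{"hand":0.088,"slide":[0,0,-0.035],"turn":0},{"hand":0.088,"slide":[0,-0.04,-0.02],"turn":0}]' 28
python3 -m creep '[{"hand":0.088,"slide":[0.04,-0.04,0],"turn":0},{"hand":0.088,"slide":[0.04,-0.04,0],"turn":0},{"hand":0.088,"slide":[0.04,-0.04,0],"turn":0},{"hand":0.088,"slide":[0.04,-0.02,0],"turn":0},{"hand":0.088,"slide":[0,0,0],"turn":0}]'
python3 - <<'E'
from h import *
np.set_printoptions(precision=4,suppress=True)
to((0,0,0))
p=snapshot("top"); w=cloud(p); cv2.imwrite("pics/t26.png",cv2.resize(p["frame"][130:280,100:430],None,fx=2.4,fy=2.4,interpolation=cv2.INTER_CUBIC)[:,:,::-1])
for nm,z,r,c0 in (("25",.056,.0125,(.5358,-.0784)),("40",.056,.02,(.6178,-.187)),("54",.056,.027,(.5225,-.1737)),("68",.056,.034,(.6311,-.0917)),("tin",.055,.036,(.488,-.4)),("tube",.06,.045,(.546,.366))):
    m=(abs(w[...,2]-z)<.006)&(np.hypot(w[...,0]-c0[0],w[...,1]-c0[1])<r+.01); q=w[m]
    c,rr=cv2.minEnclosingCircle(q[:,:2].astype(np.float32)); print(nm,len(q),np.array(c),rr,"z",np.median(q[:,2]),"off mm",(np.array(c)-c0)*1000)
p=snapshot("scene"); cv2.imwrite("pics/s26.png",cv2.resize(p["frame"][130:310,60:460],None,fx=2,fy=2,interpolation=cv2.INTER_CUBIC)[:,:,::-1])
E
```

```text
clock: 39.6
tool_pos: [0.6308, -0.0917, 0.0337]
eef_rot: [0.754, 0.656, 0.0, 0.0]
contact_force: [-1.8, 0.1, 6.6]
opening: 0.767
clock: 40.22
tool_pos: [0.6301, -0.0916, 0.043]
eef_rot: [0.754, 0.657, -0.001, -0.001]
contact_force: [-0.5, -0.0, -0.6]
opening: 0.952
clock: 40.85
tool_pos: [0.5943, -0.086, 0.192]
eef_rot: [0.755, 0.656, 0.003, 0.003]
contact_force: [-0.5, 0.2, 0.0]
opening: 0.997
clock: 41.48
tool_pos: [0.4738, 0.096, 0.1902]
eef_rot: [0.752, 0.659, 0.002, -0.0]
contact_force: [1.4, -0.6, -0.3]
opening: 0.998
tool [0.4738 0.096  0.1902] yaw 82.52 F [ 1.4 -0.6 -0.3] open 87.8 t 41.48 zax [ 0.002  0.003 -1.   ]
slide mm [-157.5 -457.7  188.9]
25 54 [ 0.5359 -0.079 ] 0.012535320594906807 z 0.056176506513476276 off mm [ 0.1184 -0.6404]
40 139 [ 0.6177 -0.1876] 0.020381933078169823 z 0.056666858990672475 off mm [-0.0629 -0.6421]
54 252 [ 0.5227 -0.175 ] 0.027184035629034042 z 0.05650645413440658 off mm [ 0.2293 -1.2955]
68 398 [ 0.6312 -0.0928] 0.034258853644132614 z 0.05656264068300654 off mm [ 0.1273 -1.0562]
tin 389 [ 0.4883 -0.3997] 0.034310344606637955 z 0.05543352309681571 off mm [0.2847 0.299 ]
tube 209 [0.5469 0.3681] 0.04530990496277809 z 0.060054089589406834 off mm [0.8825 2.0575]
```

View pics/t26.png

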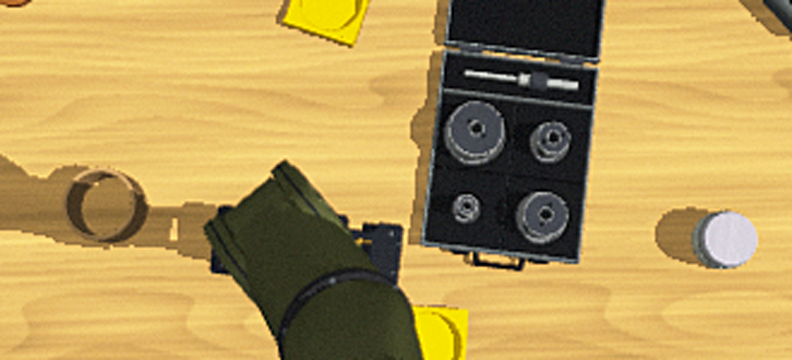

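View pics/s26.png

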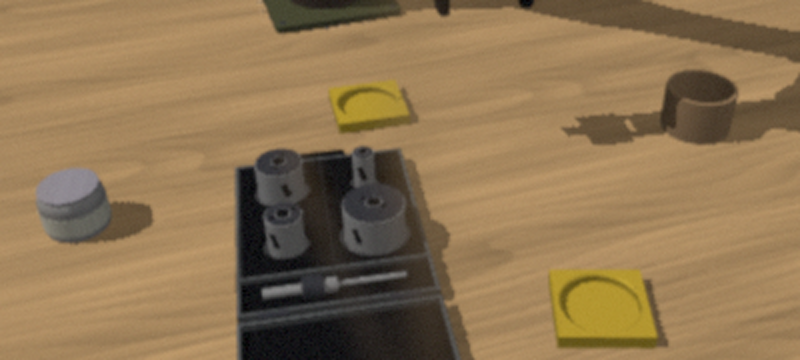

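All four saw tops read z ≈ 0.056, which is the floor at 8 mm plus the 48 mm saw, and each is within 1.3 mm of its pocket centre. The tin and tube are where they started. I'll let the arm settle and hand in.

```bash
python3 -m creep '[{"hand":0.088,"slide":[0,0,0],"turn":0},{"hand":0.088,"slide":[0,0,0],"turn":0},{"hand":0.088,"slide":[0,0,0],"turn":0}]'
python3 -c "
from plant import *
print(finish_job())"
```

```text
clock: 41.95
tool_pos: [0.4748, 0.0909, 0.1884]
eef_rot: [0.755, 0.656, -0.0, 0.0]
contact_force: [-0.7, 0.6, 0.1]
opening: 0.999
the job is handed in; nothing more can be done
None
```

I took the stack apart from the top and set all four saws in their own pockets in the open case: 25, then 40, then 54, with the separate 68 mm saw last. Each was lowered in small steps until it touched the pocket floor (under 10 N) and only then released. I handed the job in at about 42 s of the 112 s allowed.

- **Saws:** the last top and scene pictures show all four upright. Their tops are at about 56 mm, which matches the pocket floor (8 mm) plus the saw height (48 mm). Each is within about 1.3 mm of its pocket centre; the pockets leave 6 mm all round.
- **Tin and tube:** the tin measured within 0.3 mm of where it started. For the tube, the final script printed about 2 mm, but only against a rough reference value. It is under 1 mm from where I measured it at the start.
- **Disagreements:** the wrist and top cameras differed by 1–3 mm on saw positions, within what the calibration allows. The trained networks could not tell the saw sizes or the yellow look-alike trays apart, so I sorted them by measured diameter and colour. No check failed.

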